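# Refit the sprung guide roller in the bench-paper dispenser

## Robot

A 6-joint arm with a two-finger parallel gripper is mounted at the origin on the work surface. World frame = base frame: x ahead of the robot, y to its left, z up, the work surface at z = 0. Lengths are in m, angles in rad, forces in N, time in s.
With the tool pointing down it reaches from about 0.375 to 0.975 m from the base axis. Payload 3.8 kg.
Tool frame: the origin (TCP) lies where the fingers leave the gripper's body, on its centre line; the fingertips stand 73 mm ahead of it and the grasp point (between the pads) lies 54 mm ahead of it; x points along the fingers, y is the direction in which the jaws open and shut, and the axes are right-handed (so a half turn about x gives the same grasp; the last joint's range is limited). The gripper opens to 85 mm and grips with 20 to 120 N. Pads are 22 mm wide; open, the fingers measure 114 mm over their backs; the gripper's body (76 mm by 85 mm) begins 54 mm behind the grasp point. The pads swing forward as they close: fully open they stand 13 mm farther back than shut.
Start: joints at [1.161, 0.264, 1.604, -0, 1.274, -0.037], TCP at [0.246, 0.629, 0.304] pointing down, gripper open.
Joint ranges: [-2.63, 2.63], [-0.94, 2.18], [0.31, 2.57], [-1.31, 4.45], [0, 2.66], [-2.55, 2.55]. Speed limits (rad/s): [2.57, 2.57, 3.14, 3.14, 3.14, 3.14].

## Interface

Orientations are given as a unit quaternion [w, x, y, z].
In Python, from workcell import robot gives the robot as it stands. The module is installed in compiled form; this text tells all that it offers.
- The arm moves only by the tool jog_arm, never from a script. Its arguments are lists of equal length, an entry for each row: "twist": the turn, a rotation vector about the tool's x, y, z normalised to -1 to 1, where 1 is 30 degrees, a list of three; "xyz": the shift along the tool's x, y, z normalised to -1 to 1, where 1 is 100 mm, a list of three; "jaw": the closure, from -1 (fully open) to 1 (shut), so that 0 is half open. A call has 1 to 10 rows; each row shifts and turns the commanded pose from where the row before left it, along the tool's axes as they then stand; what a row does not reach is not made up. A row lasts 1/8 s, in which the tool goes at most 62.5 mm and 10.7 degrees, less where a joint would pass 70% of its speed; a pose out of reach is approached as far as the arm can. A call with a number of a shift or a turn outside -1 to 1 is refused whole. A call with a gripper value outside its range is refused whole. The fingers move at their own pace and stop on an object; "newtons" is the grip in N (left out, the last holds). Time passes only in rows, so rows that do not move let the fingers close. It gives the time, the measured TCP pose, the force and the opening at its end, in the units of the state.
- robot.sense(): the state, without advancing time (a new reading comes with each control period).
- robot.get_image(name): name is "scene" or "top" or "wrist"; returns the picture (480x640x3 uint8, red, green, blue); there is no depth.
- robot.get_calibration(name): a dict with "fx", "fy", "cx", "cy" (pixels), "camera_from_world" (4x4, takes a point from world to camera coordinates). Camera axes: x right, y down, z forward; pixel columns grow to the right and rows downward; lengths in m; the calibration is good to about 2 mm. The wrist camera is an equidistant fisheye: a pixel r from the principal point sees the ray r / f radians off the axis. A picture is of the moment at which its call begins: read the wrist's pose just before it. get_calibration takes no time and is no camera call; for the wrist camera it gives the pose at the moment of the call.
- robot.sign_off(): hands the job in, once; it reports no verdict.
Trained networks look in the newest picture that a camera, given by its name, has taken for a name from the list of things; names that differ only in an ending like _2 or _b are one class to them, and where a whole thing is asked for, a point or a joint stands for the part that bears it (a point fixed in the world has none). Each returns a list of dicts, best first, with "confidence" (0 to 1); they miss things now and then, are a little off and sometimes report something else, mostly with a low value. They report only what shows in the picture. A call takes as long as a camera call. They do not tell look-alikes from the thing itself.
- robot.masks_of(camera, label): "mask" (480x640 bool, what is visible of it) and "box" ([centre column, centre row, width, height] in pixels, round what is visible of it).
- robot.mark_of(camera, label): "point" ([column, row] in pixels: a listed point, or the origin of a listed thing).
The state is a dict: "t": time; "joint_pos": joint angles; "qvel": joint speeds; "joint_efforts": joint torques, N m; "position": TCP position; "tool_rot": TCP orientation; "wrist_force": force on the tool from outside, world axes, zero at the start; "wrist_torque": the same for the moment, N m; "width": finger opening in m.
Only numpy, scipy, OpenCV 4.12 (cv2) and the standard library are available. Lean on these libraries where they do the work, as an engineer would, in place of code of your own. Each camera call takes 0.05 s, during which the arm holds its last target.

## Task

Take the sprung guide roller from its grey rest and refit it in the blue bench-paper dispenser: orange plunger to the tall grooved cheek, steel pin to the short cheek, compressing the plunger gently so that the roller goes down between the cheeks, then letting it spring out until both ends sit fully home in their recesses. Let go of it, force nothing hard against the dispenser, and leave the other things on the bench where they are.

Things in the scene. Friction and masses are not known exactly. Their poses are not given: they have to be found in the camera images.
- stand: Fixed bench-paper dispenser. Origin on the bench midway between its two blue cheeks; z up, y to the tall cheek, x to the kraft roll (66 dia, 115 behind, top at 79). Inner faces at y = +55.5 and -55.5; cheeks 44 wide, 15 thick, on a base plate 8 thick. The pair is clamped, square and rigid, at a height NOT measured: recess axis (x = 0) anywhere from 50 to 70 above the bench. Find it by feel.
- tall_foot (a point): Point on the base plate, 8 above the bench, plumb below the middle of the tall cheek's inner face (y = +55.5). That face has a square recess 12 x 12, 5 deep, and a groove 12 wide, 2 deep from the cheek's top (48 above the recess axis) straight down into it. The recess's lower edge, 6 below its axis, stops a plunger sliding down the groove; it then sits 2 below centre.
- short_foot (a point): Point on the base plate, 8 above the bench, plumb below the middle of the short cheek's inner face (y = -55.5). That face has a square recess 12 x 12, 10 deep, level with the other one and closed all round, so that the pin enters only along the roller's axis. The short cheek's top lies 8.5 above the recess axis.
- roller_mid (a point): Centre, on its axis, of the sprung guide roller: black rubber sleeve 28 dia, 100 long, aluminium end bands, 0.13 to 0.25 kg; its y axis points along the roller to the orange plunger. At the start it lies level in the rest, axis 34 above the bench, within 50 degrees of the direction it must have in the dispenser, never reversed.
- rest: Fixed grey rest; origin on the bench under the middle of the roller, y along the roller. Base plate 50 x 96, 6 thick; two U-shaped ribs 8 thick, 40 either side of the middle, horns to 32 above the bench. The 70 between the ribs is free for fingers.
- plunger_tip (a point): Round tip of the orange plunger, 8 dia, slippery, 17 out of the roller's +y end when free (tip 67 from roller_mid). Spring: 2 N at first, 9 N when 14 in, where it bottoms hard. With it in the groove, 12 must be pressed in for the pin to clear the short cheek: only about 2 between clearing and bottoming. Seated, about 1 stays pressed in.
- pin_tip (a point): End of the fixed steel pin, 8 dia, 8 long, tapered tip, on the roller's -y end (tip 58 from roller_mid). When fully home the roller's end face lies against the short cheek and the pin is 8 deep.
- jar_mid (a point): loose bystander, leave it alone; point at its centre; glass jar 84 dia, 100 tall.
- dish_mid (a point): loose bystander, leave it alone; point at its centre; clear flat dish 90 dia, 16 tall.
- tin_mid (a point): loose bystander, leave it alone; point at its centre; small aluminium tin 40 dia, 36 tall.
- core_mid (a point): loose bystander, leave it alone; point at its centre; cardboard core 38 dia, 50 tall, on end.
- beaker_mid (a point): loose bystander, leave it alone; point at its centre; glass beaker 64 dia, 85 tall.
- brush_grip (a point): loose bystander, leave it alone; point on the handle of a dark wooden brush lying on the bench.
- driver_grip (a point): loose bystander, leave it alone; point on the handle of a red screwdriver lying on the bench.
Mind the look-alikes: they are no part of the job. Of the things like the part that bears roller_mid, leave any that is pink, purple or red; of the rest the smaller one is meant.

How it is judged:
By the outcome, as a careful person would: the job done as asked, in the order asked, and still so for the second after the job is handed in, with the robot touching nothing.
It also fails if it takes over 72 s, if anything falls off the work surface, if the arm or the gripper's body presses on something with over 40 N, if the wrist force passes 120 N, or if a joint passes its speed limit or range.

## Working session

There is one attempt and no reset: what is moved stays moved. The work goes in short steps, Python scripts to look and compute and a tool call to move; the robot and the scene stay as the last step left them, time stands still between calls to the robot, and variables do not carry over. Pictures are saved under pics/ and viewed, and the job is handed in when it is done.

Besides the shell and the picture viewer there is one more tool, called after "Emit:" by a JSON object that holds its "name" and its "arguments", one argument or row to a line. jog_arm: Moves the arm, as the interface text tells. Scaled input: -1 to 1 covers 100 mm each way for a shift and 30 degrees each way for a turn. Its arguments: {"type":"object","properties":{"twist":{"type":"array"},"xyz":{"type":"array"},"jaw":{"type":"array"},"newtons":{"type":"number"}},"required":["twist","xyz","jaw"]}

```bash
mkdir -p pics; ls; python3 - <<'E'
from workcell import robot
import cv2,json
s=robot.sense(); print({k:(v if not hasattr(v,'tolist') else v.tolist()) for k,v in s.items()})
for c in ["scene","top","wrist"]:
    im=robot.get_image(c); cv2.imwrite(f"pics/{c}0.png",im[:,:,::-1])
    k=robot.get_calibration(c); print(c,k)
E
```

```text
pics
{'t': 0.0, 'joint_pos': [1.161079215266566, 0.2647634789431543, 1.6054057470272376, -9.32132045972025e-06, 1.273691303579447, -0.036926054436986294], 'qvel': [0.00041161621827911436, -0.0011380393717276395, 0.00026184336635933354, 6.574551496898032e-05, 0.0007127938776792536, -6.276934907833775e-05], 'joint_efforts': [-0.0006185992424434517, -51.5101683139801, -36.73153281211853, -8.487024842906976e-05, 0.01316186593612656, 1.0118749571574881e-05], 'position': [0.24563510344306158, 0.6280968688837861, 0.30253773864471], 'tool_rot': [0.6946839220439182, 0.13025602642031095, 0.6950329341551598, -0.13182122922557002], 'wrist_force': [-0.30818574831073237, 0.13232888561216927, 0.15596517869107024], 'wrist_torque': [-0.002990023488487866, -0.06352626632051964, 0.026600454563387662], 'width': 0.08550588743119063}
scene {'fx': 470.7086072359409, 'fy': 470.7086072359409, 'cx': 316.55637216714206, 'cy': 239.57463475980114, 'camera_from_world': array([[-0.53161595,  0.84691864, -0.01064439,  0.21041036],
       [ 0.72310638,  0.44728276, -0.52636042, -0.4140611 ],
       [-0.4410234 , -0.28751863, -0.85019492,  1.58445273],
       [ 0.        ,  0.        ,  0.        ,  1.        ]])}
top {'fx': 465.3538219997813, 'fy': 465.3538219997813, 'cx': 318.99193739711455, 'cy': 238.1358733735135, 'camera_from_world': array([[ 0.00821172, -0.99989307,  0.01210028,  0.10428679],
       [-0.98289266, -0.01029748, -0.18389123,  0.57357848],
       [ 0.18399617, -0.01038321, -0.98287212,  1.210998  ],
       [ 0.        ,  0.        ,  0.        ,  1.        ]])}
wrist {'fx': 371.64829954431775, 'fy': 371.64829954431775, 'cx': 319.66824138495133, 'cy': 238.83931228765675, 'camera_from_world': array([[ 0.36458585,  0.93116916, -0.00107637, -0.67495822],
       [ 0.89390132, -0.34966994,  0.28048415, -0.03555346],
       [ 0.26080182, -0.10322272, -0.95985805,  0.37872448],
       [ 0.        ,  0.        ,  0.        ,  1.        ]])}
```

View pics/scene0.png

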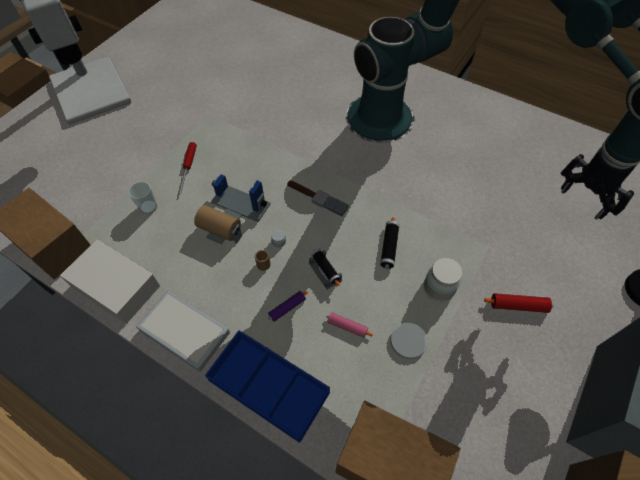

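View pics/top0.png

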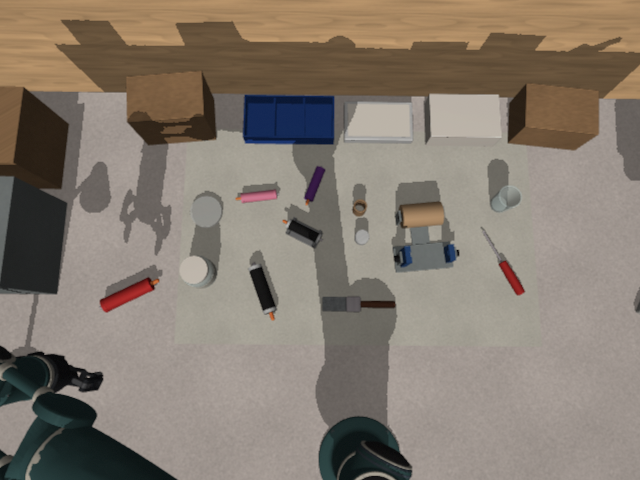

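View pics/wrist0.png

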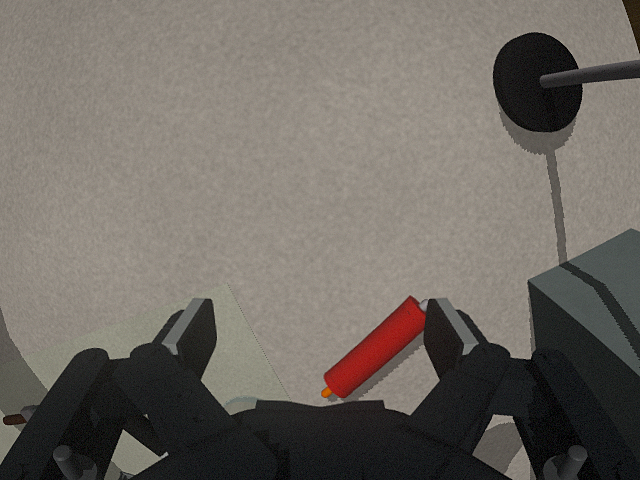

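```bash
cat > h.py <<'E'
from workcell import robot
import numpy as np, cv2
def ray(c,px,K=None):
    K=K or robot.get_calibration(c); T=K['camera_from_world']; R=T[:3,:3]; o=-R.T@T[:3,3]
    u=(np.array(px,float)-[K['cx'],K['cy']])/K['fx']
    if c=='wrist':
        r=np.linalg.norm(u); d=np.array([*(u/max(r,1e-9)*np.sin(r)),np.cos(r)])
    else: d=np.array([*u,1.])
    return o,R.T@d
def atz(c,px,z,K=None):
    o,d=ray(c,px,K); return o+d*(z-o[2])/d[2]
def proj(c,p,K=None):
    K=K or robot.get_calibration(c); q=K['camera_from_world']@[*p,1]; q=q[:3]
    if c=='wrist':
        r=np.hypot(q[0],q[1]); th=np.arctan2(r,q[2]); return K['fx']*th*q[:2]/max(r,1e-9)+[K['cx'],K['cy']]
    return K['fx']*q[:2]/q[2]+[K['cx'],K['cy']]
E
python3 - <<'E'
from h import *
Z=dict(tall_foot=.008,short_foot=.008,stand=0,roller_mid=.034,rest=0,plunger_tip=.034,pin_tip=.034)
for c in ["top","scene"]:
    im=robot.get_image(c)
    for n,z in Z.items():
        for m in robot.mark_of(c,n)[:3]:
            print(c,n,round(m['confidence'],2),np.round(m['point'],1),np.round(atz(c,m['point'],z),4))
    if c=='top':cr=im[180:330,230:480]
    else: cr=im[150:310,180:420]
    cv2.imwrite(f"pics/{c}z.png",cv2.resize(cr[:,:,::-1],None,fx=3,fy=3,interpolation=cv2.INTER_CUBIC))
E
```

```text
top tall_foot 0.96 [400.9 254.2] [ 0.5376 -0.1206  0.008 ]
top short_foot 0.89 [441.6 260.4] [ 0.5212 -0.2343  0.008 ]
top stand 0.75 [424.8 258.6] [ 0.5269 -0.1892  0.    ]
top stand 0.2 [304.5 234.2] [0.5933 0.1502 0.    ]
top roller_mid 0.86 [300.6 229.2] [0.6007 0.1605 0.034 ]
top roller_mid 0.85 [311.7 184.1] [0.7307 0.1312 0.034 ]
top roller_mid 0.79 [261.5 288.6] [0.436  0.2634 0.034 ]
top rest 0.82 [306.4 233.1] [0.5966 0.1449 0.    ]
top plunger_tip 0.67 [322.1 239.4] [0.5726 0.1008 0.034 ]
top plunger_tip 0.6 [157.8 280.4] [0.4555 0.5435 0.034 ]
top plunger_tip 0.39 [270.8 320.7] [0.3509 0.236  0.034 ]
top pin_tip 0.96 [256.9 262.2] [0.5076 0.2781 0.034 ]
top pin_tip 0.94 [278.6 194. ] [0.7007 0.2237 0.034 ]
top pin_tip 0.91 [320.6 238.7] [0.5745 0.105  0.034 ]
scene tall_foot 0.75 [311.3 251.4] [0.5675 0.0907 0.008 ]
scene short_foot 0.96 [223.2 193.5] [ 0.537  -0.2416  0.008 ]
scene stand 0.74 [240.2 203.2] [ 0.5349 -0.181   0.    ]
scene roller_mid 0.95 [347.6 325.4] [0.7111 0.2886 0.034 ]
scene roller_mid 0.84 [322.  266.1] [0.6032 0.1477 0.034 ]
scene roller_mid 0.73 [520.4 304.1] [0.4327 0.629  0.034 ]
scene rest 0.51 [326.3 271.5] [0.5955 0.1566 0.    ]
scene plunger_tip 0.59 [338.7 284. ] [0.6252 0.2121 0.034 ]
scene plunger_tip 0.47 [257.  207.4] [ 0.5387 -0.1115  0.034 ]
scene plunger_tip 0.46 [485.6 300.2] [0.4686 0.5509 0.034 ]
scene pin_tip 0.9 [387.1 265.5] [0.5109 0.2932 0.034 ]
scene pin_tip 0.87 [317.2 249.4] [0.5664 0.1096 0.034 ]
scene pin_tip 0.85 [553.9 306.3] [0.3944 0.702  0.034 ]
```

View pics/topz.png

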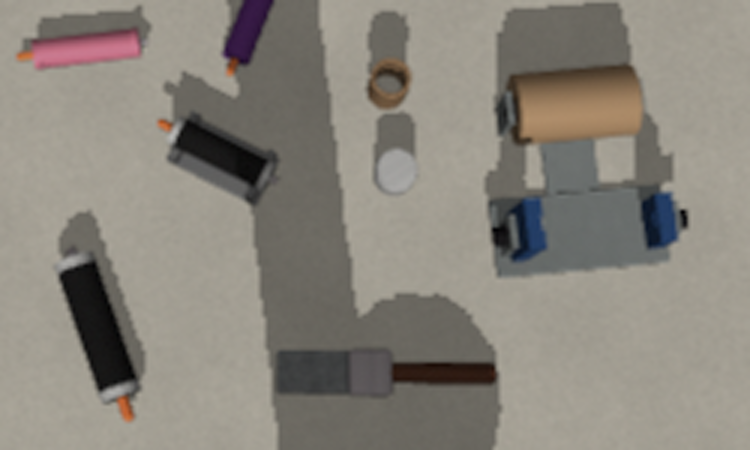

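View pics/scenez.png

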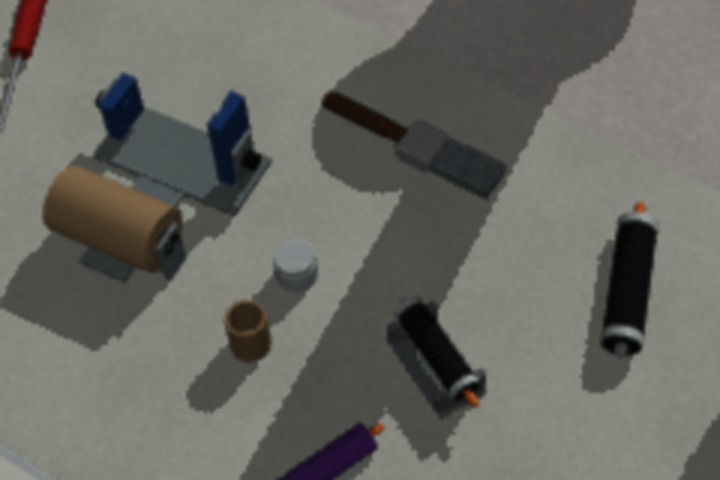

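```bash
cat >> h.py <<'E'
from scipy.spatial.transform import Rotation as Ro
def tool():
    s=robot.sense(); q=s['tool_rot']; return np.array(s['position']),Ro.from_quat([q[1],q[2],q[3],q[0]]).as_matrix(),s
E
python3 - <<'E'
from h import *
p,R,s=tool(); print(np.round(R,4))
T=robot.get_calibration('wrist')['camera_from_world']; o=-T[:3,:3].T@T[:3,3]
print('cam in tool',R.T@(o-p)); print(np.round(T[:3,:3]@R,3))
a=atz('top',(284.3,221.3),.034);b=atz('top',(321.5,234),.034);print(a,b,np.linalg.norm(a-b),np.degrees(np.arctan2(*(a-b)[:2][::-1])))
# target view 1: TCP above roller offset back
print('tool y yaw',np.degrees(np.arctan2(R[1,1],R[0,1])),'tool z',np.degrees(np.arctan2(R[1,2],R[0,2])))
print(R.T@(np.array([.50,.12,.30])-p))
E
```

```text
[[ 0.000e+00  3.642e-01  9.313e-01]
 [ 0.000e+00  9.313e-01 -3.642e-01]
 [-1.000e+00  1.000e-04  0.000e+00]]
cam in tool [-0.06992862  0.00069955 -0.07182454]
[[-0.001  1.     0.   ]
 [-0.281 -0.001  0.96 ]
 [ 0.96   0.001  0.281]]
[0.6225245  0.20599997 0.034     ] [0.58774174 0.10261178 0.034     ] 0.10908234926863672 71.405579779316
tool y yaw 68.64189366743062 tool z -21.358106362174606
[ 0.0038946  -0.38115629  0.42193771]
```

Emit:
{"name": "jog_arm", "arguments": {
  "twist": [
    [0,0,0],
    [0,0,0],
    [0,0,0],
    [0,0,0],
    [0,0,0],
    [0,0,0],
    [0,0,0],
    [0,0,0],
    [0,0,0],
    [0,0,0]
  ],
  "xyz": [
    [0,-0.25,0.5],
    [0,-0.25,0.5],
    [0,-0.25,0.5],
    [0,-0.25,0.5],
    [0,-0.25,0.5],
    [0,-0.25,0.5],
    [0,-0.25,0.5],
    [0,-0.25,0.5],
    [0,-0.25,0.5],
    [0,-0.25,0.5]
  ],
  "jaw": [-1,-1,-1,-1,-1,-1,-1,-1,-1,-1]
}}

```text
t: 2.2
position: [0.6215, 0.2122, 0.3041]
tool_rot: [0.695, 0.131, 0.695, -0.131]
wrist_force: [-0.0, 1.7, -0.3]
width: 0.0858
```

Emit:
{"name": "jog_arm", "arguments": {
  "twist": [
    [0.325,0,0],
    [0.325,0,0],
    [0.325,0,0],
    [0.325,0,0],
    [0.325,0,0],
    [0.325,0,0],
    [0.325,0,0],
    [0.325,0,0],
    [0.32,0,0],
    [0,0,0]
  ],
  "xyz": [
    [0,0,0],
    [0,0,0],
    [0,0,0],
    [0,0,0],
    [0,0,0],
    [0,0,0],
    [0,0,0],
    [0,0,0],
    [0,0,0],
    [0,0,0]
  ],
  "jaw": [-1,-1,-1,-1,-1,-1,-1,-1,-1,-1]
}}

```text
t: 3.45
position: [0.6205, 0.2137, 0.3039]
tool_rot: [0.411, 0.575, 0.411, -0.575]
wrist_force: [0.0, 0.8, 0.0]
width: 0.0855
```

```bash
python3 - <<'E'
from h import *
p,R,s=tool(); print(s['t'],p,'yaw y',np.degrees(np.arctan2(R[1,1],R[0,1])),R[:,0],s['wrist_force'])
im=robot.get_image('wrist'); cv2.imwrite("pics/w1.png",im[:,:,::-1])
K=robot.get_calibration('wrist')
Z=dict(tall_foot=.008,short_foot=.008,stand=0,roller_mid=.034,rest=0,plunger_tip=.034,pin_tip=.034)
for n,z in Z.items():
    for m in robot.mark_of('wrist',n)[:3]:
        print(n,round(m['confidence'],2),np.round(m['point'],1),np.round(atz('wrist',m['point'],z,K),4))
E
```

```text
3.45 [0.62045682 0.21367278 0.30392512] yaw y -18.858530870497376 [ 3.86124492e-05 -6.13117594e-06 -9.99999999e-01] [0.00526096 0.8353389  0.04252526]
tall_foot 0.75 [416.1 368.5] [ 0.6674 -0.0144  0.008 ]
tall_foot 0.7 [318.2 275.4] [0.5942 0.1433 0.008 ]
roller_mid 0.91 [144.4 221.2] [0.4485 0.2632 0.034 ]
roller_mid 0.78 [378.2 114.5] [0.6991 0.2822 0.034 ]
roller_mid 0.63 [316.9 272. ] [0.5976 0.157  0.034 ]
rest 0.73 [319.6 262.2] [0.5994 0.1542 0.    ]
plunger_tip 0.56 [329.2 208.9] [0.6289 0.2129 0.034 ]
plunger_tip 0.41 [390.7 247.1] [0.6737 0.1581 0.034 ]
plunger_tip 0.39 [100.7 269.7] [0.3683 0.2329 0.034 ]
pin_tip 0.96 [191.3 170. ] [0.5176 0.292  0.034 ]
pin_tip 0.81 [499.2 247.1] [0.7853 0.1195 0.034 ]
pin_tip 0.64 [401.9 165. ] [0.7062 0.2311 0.034 ]
```

View pics/w1.png

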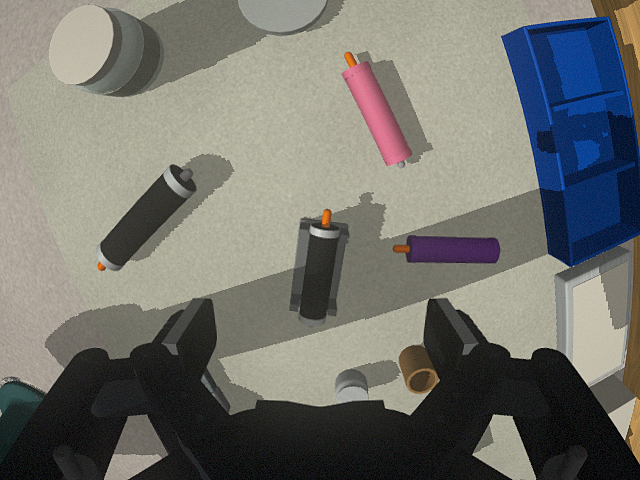

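```bash
python3 - <<'E'
from h import *
im=cv2.imread('pics/w1.png'); cv2.imwrite('pics/w1z.png',cv2.resize(im[195:340,260:380],None,fx=4,fy=4,interpolation=cv2.INTER_CUBIC))
m=robot.masks_of('wrist','rest'); 
for x in m[:2]: print(x['confidence'],x['box'])
m=robot.masks_of('wrist','roller_mid')
for x in m[:4]: print(x['confidence'],x['box'])
E
```

```text
0.57 [318.7, 266.3, 56.8, 98.8]
0.81 [318.6, 269.1, 43.7, 122.5]
0.75 [446.9, 249.8, 105.5, 28.1]
0.6 [145.7, 218.8, 102.2, 107.5]
0.57 [375.0, 109.9, 68.2, 115.4]
```

View pics/w1z.png

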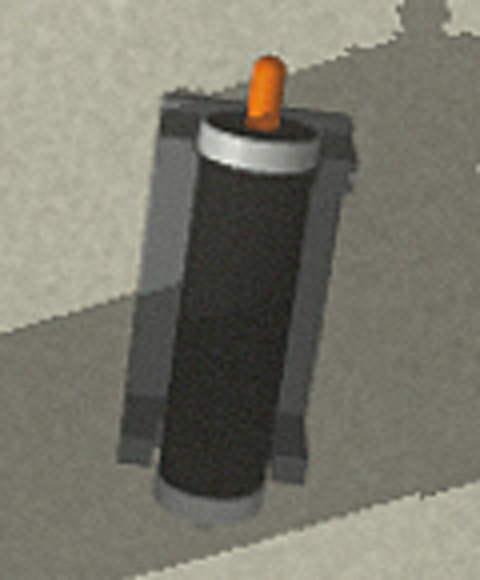

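```bash
python3 - <<'E'
from h import *
K=robot.get_calibration('wrist')
A=atz('wrist',(324.5,235),.034,K);B=atz('wrist',(312.5,318.7),.034,K)
u=(A-B)/np.linalg.norm(A-B); yaw=np.degrees(np.arctan2(u[1],u[0])); print('yaw',yaw,A,B)
tip=atz('wrist',(326.9,211.5),.034,K); print(tip, 'mid from tip',A+u*((tip-A)@u-66))
# bottom rim of end: farthest visible lower edge of band at top z=.048 roughly
rim=atz('wrist',(312.0,326.0),.045,K); print('mid from rim',A+u*((rim-A)@u+50))
for mid in (A+u*((tip-A)@u-66),A+u*((rim-A)@u+50)):
  n=np.array([-u[1],u[0],0])
  for pt in [mid+67*u/1e3]: pass
E
```

```text
yaw 63.431848191632724 [0.6166229  0.19030998 0.034     ] [0.57608633 0.10924779 0.034     ]
[0.62608622 0.21118598 0.034     ] mid from tip [-2.88924248e+01 -5.88198017e+01  3.40000000e-02]
mid from rim [2.29380705e+01 4.48271661e+01 3.40000000e-02]
```

```bash
cat >> h.py <<'E'
def draw(c,im,K,mid,yaw,pitch=0,s=1,off=(0,0)):
    u=np.array([np.cos(yaw)*np.cos(pitch),np.sin(yaw)*np.cos(pitch),np.sin(pitch)]);n=np.array([-np.sin(yaw),np.cos(yaw),0]);w=np.cross(u,n)
    def P(p): return tuple(int(round(v)) for v in (np.array(proj(c,p,K))-off)*s)
    for y,r in ((.05,.014),(-.05,.014),(.067,.004),(-.058,.004)):
        pts=[P(mid+y*u+r*(np.cos(a)*n+np.sin(a)*w)) for a in np.linspace(0,6.283,40)]
        cv2.polylines(im,[np.array(pts,np.int32)],False,(0,255,0),1)
E
python3 - <<'E'
from h import *
K=robot.get_calibration('wrist')
im=cv2.imread('pics/w1z.png')
for mid,yaw,col in ((np.array([.5966,.1522,.034]),63.5,0),):
    draw('wrist',im,K,mid,np.radians(yaw),0,4,(260,195))
u=np.array([.4473,.8944,0]);rim=atz('wrist',(312.0,326.0),.045,K);A=np.array([.6166,.1903,.034]);print(A+u*((rim-A)@u+.05))
cv2.imwrite('pics/w1d.png',im)
E
```

```text
[0.59731715 0.15174292 0.034     ]
```

View pics/w1d.png

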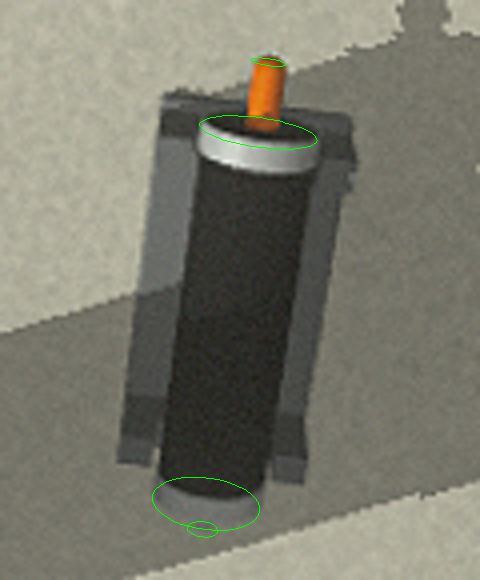

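Emit:
{"name": "jog_arm", "arguments": {
  "twist": [
    [0,0,0],
    [0,0,0],
    [0,0,0],
    [0,0,0],
    [0,0,0],
    [0,0,0]
  ],
  "xyz": [
    [0,0.05,0.54],
    [0,0.05,0.54],
    [0,0.05,0.54],
    [0,0.05,0.54],
    [0,0.05,0.54],
    [0,0,0]
  ],
  "jaw": [-1,-1,-1,-1,-1,-1]
}}

```text
t: 4.7
position: [0.5555, -0.053, 0.3041]
tool_rot: [-0.41, -0.576, -0.409, 0.577]
wrist_force: [0.3, 0.8, 0.5]
width: 0.0854
```

```bash
cat > look.py <<'E'
from h import *
import sys,pickle
n=sys.argv[1]
p,R,s=tool(); K=robot.get_calibration('wrist'); im=robot.get_image('wrist'); cv2.imwrite(f"pics/{n}.png",im[:,:,::-1]); pickle.dump((K,p,R),open(n+'.pkl','wb'))
print(s['t'],p.round(4),'yaw y',np.degrees(np.arctan2(R[1,1],R[0,1])).round(2),np.round(s['wrist_force'],2),s['width'])
Z=dict(tall_foot=.008,short_foot=.008,stand=0)
for nn in sys.argv[2:]:
    for m in robot.mark_of('wrist',nn)[:3]:
        print(nn,round(m['confidence'],2),np.round(m['point'],1),np.round(atz('wrist',m['point'],Z.get(nn,.034),K),4))
E
python3 look.py w2 tall_foot short_foot stand
```

```text
4.7 [ 0.5555 -0.053   0.3041] yaw y -19.22 [0.31 0.75 0.51] 0.08536630457059574
tall_foot 0.72 [312.5 278.7] [ 0.5217 -0.1252  0.008 ]
short_foot 0.68 [355.1 355.3] [ 0.5357 -0.2346  0.008 ]
short_foot 0.22 [314.  279.3] [ 0.523  -0.1264  0.008 ]
stand 0.78 [337.5 315.8] [ 0.5318 -0.1808  0.    ]
```

View pics/w2.png

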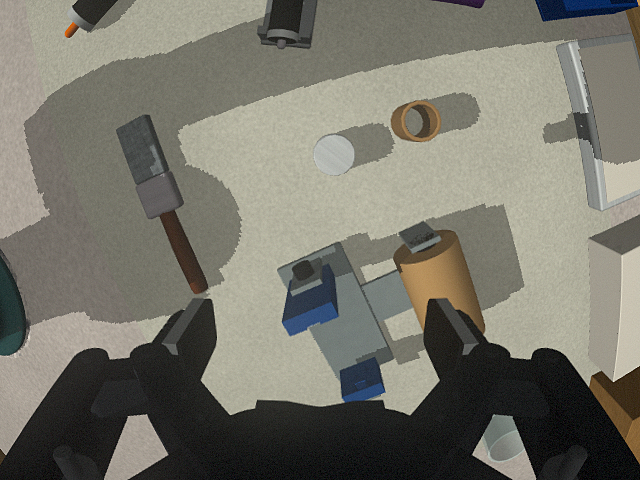

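Emit:
{"name": "jog_arm", "arguments": {
  "twist": [
    [0,0,0],
    [0,0,0],
    [0,0,0],
    [0,0,0],
    [0,0,0]
  ],
  "xyz": [
    [0,0.11,0.5],
    [0,0.11,0.5],
    [0,0.11,0.5],
    [0,0.11,0.5],
    [0,0,0]
  ],
  "jaw": [-1,-1,-1,-1,-1]
}}

```text
t: 5.52
position: [0.5334, -0.255, 0.3037]
tool_rot: [-0.41, -0.576, -0.41, 0.576]
wrist_force: [0.7, 0.6, -0.3]
width: 0.0852
```

```bash
python3 look.py w3 tall_foot short_foot stand
```

```text
5.525 [ 0.5334 -0.255   0.3037] yaw y -19.07 [ 0.75  0.64 -0.29] 0.08516702353778717
tall_foot 0.8 [268.6  88.5] [ 0.5243 -0.128   0.008 ]
short_foot 0.57 [319.3 185.3] [ 0.5391 -0.2355  0.008 ]
stand 0.69 [292.5 134.5] [ 0.5304 -0.1791  0.    ]
```

View pics/w3.png

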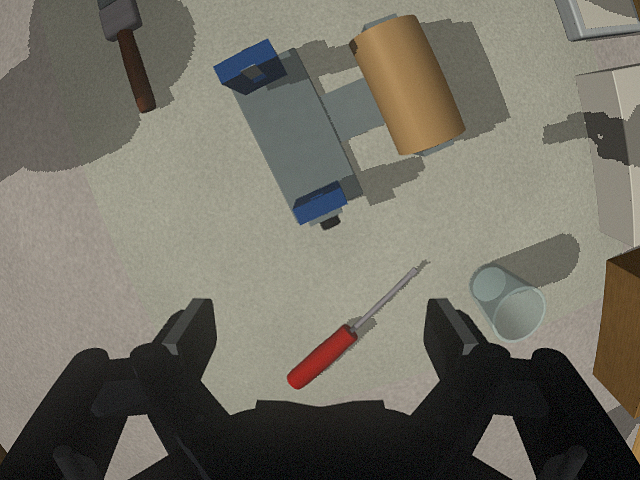

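```bash
python3 - <<'E'
from h import *
im=cv2.imread('pics/w3.png'); cv2.imwrite('pics/w3z.png',cv2.resize(im[30:240,200:365],None,fx=3.5,fy=3.5,interpolation=cv2.INTER_CUBIC)[:600])
cv2.imwrite('pics/w3y.png',cv2.resize(im[30:110,205:310],None,fx=7,fy=7,interpolation=cv2.INTER_CUBIC))
cv2.imwrite('pics/w3x.png',cv2.resize(im[170:240,280:370],None,fx=8,fy=8,interpolation=cv2.INTER_CUBIC))
im=cv2.imread('pics/w2.png'); cv2.imwrite('pics/w2z.png',cv2.resize(im[230:410,265:400],None,fx=3.3,fy=3.3,interpolation=cv2.INTER_CUBIC))
E
```

```text
(no output)
```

View pics/w3y.png

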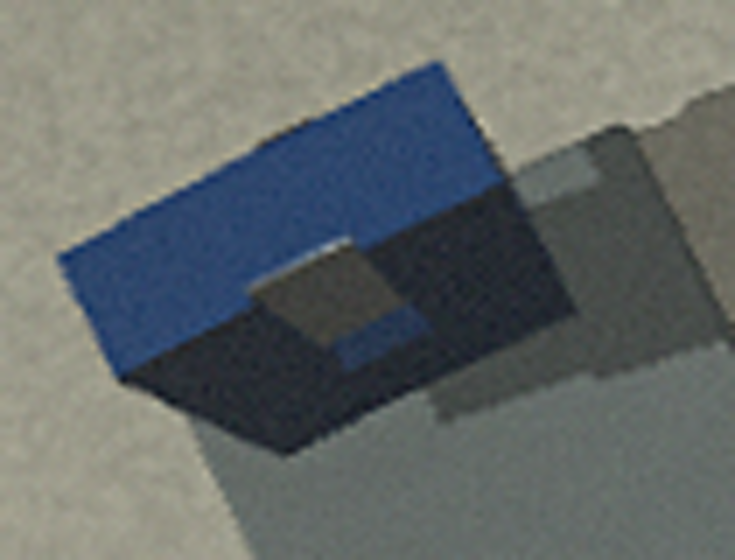

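View pics/w3x.png

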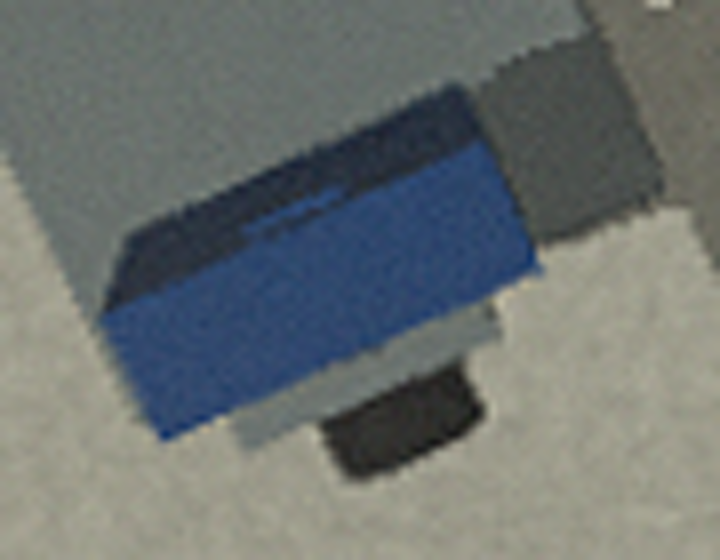

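View pics/w2z.png

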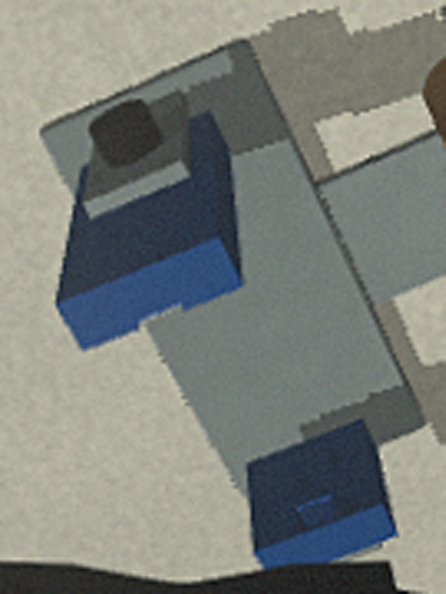

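```bash
cat > fit.py <<'E'
from h import *
import pickle
from scipy.optimize import least_squares
K2=pickle.load(open('w2.pkl','rb'))[0];K3=pickle.load(open('w3.pkl','rb'))[0]
I,O,X=55.5,70.5,22
obs=[]
def a(K,L): 
    for x,y,z,c,r in L: obs.append((K,x,y,z,c,r))
a(K3,[(-X,O,'t',213.3,66.9),(X,O,'t',267.9,38.6),(X,I,'t',276.9,56.1),(-X,I,'t',222.4,84),
(-X,-I,'s',292.9,209.4),(X,-I,'s',340.4,187.5),(X,-O,'s',347.5,203.5),(-X,-O,'s',300.6,225),
(-X,I,'b',246,95.3),(X,I,'b',287.4,74.7),(-X,-I,'b',296.3,199.4),(X,-I,'b',337.8,180.3)])
a(K2,[(-X,O,'t',282.3,321.8),(X,O,'t',331.1,302.1),(X,I,'t',338.3,316.4),(-X,I,'t',290.2,336.1),(-X,-I,'s',342.3,396.7),(X,-I,'s',383.2,383.9),(X,-O,'s',385,392.7)])
def res(p,f=None):
    x,y,yw,h,zb=p[:5]; out=[]
    for K,sx,sy,zt,c,r in obs:
        z={'t':h+48,'s':h+8.5,'b':zb}[zt]
        w=[x+(sx*np.cos(yw)-sy*np.sin(yw))/1e3,y+(sx*np.sin(yw)+sy*np.cos(yw))/1e3,z/1e3]
        q=np.array(proj('wrist',w,K)); 
        if len(p)>5: q=q+(p[5:7] if K is K3 else p[7:9])
        out+=list(q-[c,r])
    return np.array(out)
for n in (5,9):
    p0=[.53,-.181,.13,60,8]+[0]*(n-5)
    s=least_squares(res,p0,x_scale=[.01,.01,.1,10,10]+[1]*(n-5),loss='soft_l1'); C=np.linalg.inv(s.jac.T@s.jac)
    print(s.x.round(4),'yaw',np.degrees(s.x[2]).round(2),'rms',np.sqrt((s.fun**2).mean())); print(np.sqrt(np.diag(C)).round(4)); print(res(s.x).reshape(-1,2).round(1).tolist())
E
python3 fit.py
```

```text
[ 0.5306 -0.1816  0.1039 62.2181 22.5654] yaw 5.95 rms 0.5836025631783616
[2.0000e-04 2.0000e-04 3.4000e-03 6.7840e-01 2.7892e+00]
[[-0.0, -0.1], [0.3, -0.2], [0.2, -0.0], [-0.7, 0.3], [-0.3, 0.2], [0.3, -0.0], [0.6, 0.2], [-0.2, 0.4], [-0.4, 0.2], [0.3, -0.0], [-0.1, -0.1], [0.1, -0.3], [-0.5, 0.2], [0.2, -0.5], [0.8, 0.3], [0.0, 0.2], [-0.6, 0.4], [-2.4, -1.5], [0.7, -0.7]]
[ 0.5287 -0.1799  0.102  61.0267 23.207   2.701   1.0782  2.7432  1.8581] yaw 5.84 rms 0.5076534849862447
[2.7000e-03 1.9000e-03 4.7000e-03 1.2771e+00 2.9727e+00 3.2648e+00
 2.2945e+00 3.0253e+00 2.2510e+00]
[[0.2, 0.0], [0.2, 0.0], [-0.1, 0.1], [-0.6, 0.4], [-0.4, -0.2], [0.0, -0.3], [0.3, -0.1], [-0.4, -0.0], [-0.2, 0.2], [0.6, -0.1], [-0.0, 0.1], [0.3, -0.1], [-0.4, 0.1], [0.1, -0.5], [0.7, 0.3], [0.1, 0.2], [-0.3, 0.8], [-2.1, -0.9], [1.1, -0.1]]
```

Emit:
{"name": "jog_arm", "arguments": {
  "twist": [
    [0.23,0,0],
    [0,0,0],
    [0,0,0],
    [0,0,0],
    [0,0,0],
    [0,0,0],
    [0,0,0],
    [0,0,0],
    [0,0,0]
  ],
  "xyz": [
    [0,0,0],
    [0,-0.173,-0.562],
    [0,-0.173,-0.562],
    [0,-0.173,-0.562],
    [0,-0.173,-0.562],
    [0,-0.173,-0.562],
    [0,-0.173,-0.562],
    [0,-0.173,-0.562],
    [0,0,0]
  ],
  "jaw": [-1,-1,-1,-1,-1,-1,-1,-1,-1]
}}

```text
t: 6.85
position: [0.5949, 0.1594, 0.3039]
tool_rot: [0.377, 0.598, 0.378, -0.597]
wrist_force: [0.1, -0.5, -0.6]
width: 0.0852
```

```bash
python3 look.py w4 roller_mid; python3 - <<'E'
from h import *; import pickle
K,p,R=pickle.load(open('w4.pkl','rb')); im=cv2.imread('pics/w4.png'); im=cv2.resize(im,None,fx=1.25,fy=1.25)
draw('wrist',im,K,np.array([.5971,.1520,.034]),np.radians(64),0,1.25); cv2.imwrite('pics/w4d.png',im)
print(R.T@(np.array([.597,.152,.087])-p))
E
```

```text
6.85 [0.5949 0.1594 0.3039] yaw y -25.41 [ 0.08 -0.49 -0.56] 0.08518829954513277
roller_mid 0.84 [327.  212.4] [0.5998 0.1558 0.034 ]
roller_mid 0.64 [366.3  44.9] [0.699  0.2823 0.034 ]
roller_mid 0.62 [462.8 178.5] [0.7331 0.131  0.034 ]
[0.21684842 0.00520184 0.00603855]
```

View pics/w4d.png

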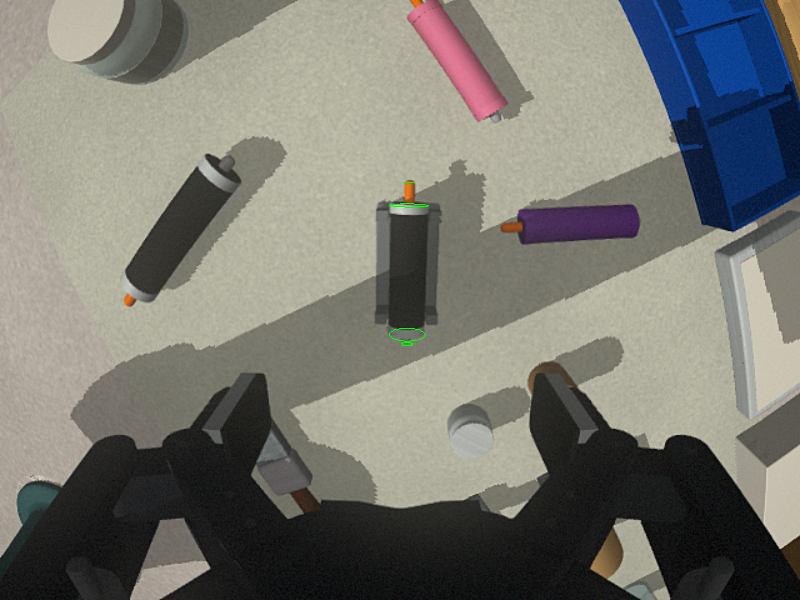

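Emit:
{"name": "jog_arm", "arguments": {
  "twist": [
    [0.02,0,0],
    [0,0,0],
    [0,0,0],
    [0,0,0],
    [0,0,0],
    [0,0,0],
    [0,0,0]
  ],
  "xyz": [
    [0,0.05,0.06],
    [0.45,0,0],
    [0.45,0,0],
    [0.45,0,0],
    [0.45,0,0],
    [0.36,0,0],
    [0,0,0]
  ],
  "jaw": [-1,-1,-1,-1,-1,-1,-1]
}}

```text
t: 7.82
position: [0.5947, 0.1435, 0.0845]
tool_rot: [-0.371, -0.599, -0.372, 0.604]
wrist_force: [-0.5, -0.8, -0.4]
width: 0.0852
```

```bash
python3 look.py w5; python3 - <<'E'
from h import *; import pickle
K,p,R=pickle.load(open('w5.pkl','rb')); im=cv2.imread('pics/w5.png'); im=cv2.resize(im,None,fx=1.25,fy=1.25)
draw('wrist',im,K,np.array([.5971,.1520,.034]),np.radians(64),0,1.25); cv2.imwrite('pics/w5d.png',im)
print(R.T@(np.array([.597,.152,.087])-p))
E
```

```text
7.825 [0.5947 0.1435 0.0845] yaw y -26.61 [-0.48 -0.75 -0.41] 0.08521376840440578
[-0.00255499 -0.0017382  -0.00864074]
```

View pics/w5d.png

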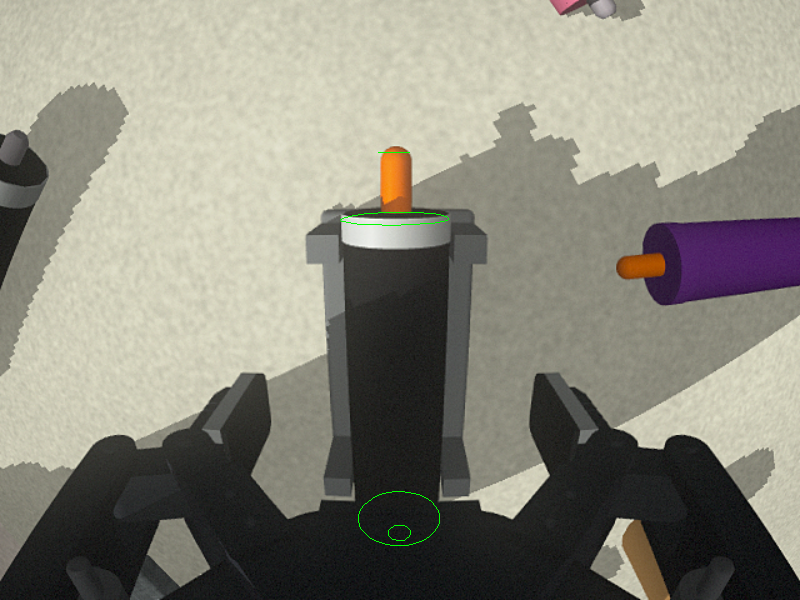

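Emit:
{"name": "jog_arm", "arguments": {
  "twist": [
    [0,0,0],
    [0,0,0],
    [0,0,0]
  ],
  "xyz": [
    [-0.025,-0.017,-0.086],
    [0,0,0],
    [0,0,0]
  ],
  "jaw": [-1,-1,-1]
}}

```text
t: 8.25
position: [0.6008, 0.1549, 0.0921]
tool_rot: [0.373, 0.602, 0.372, -0.6]
wrist_force: [0.4, -0.5, -0.1]
width: 0.0856
```

```bash
python3 - <<'E'
from h import *
p,R,s=tool();print(R.T@(np.array([.597,.152,.087])-p),s['qvel'])
E
```

```text
[ 0.00510885 -0.00214431  0.00433551] [-0.00046973  0.00776767  0.01345845 -0.00208138  0.00106758 -0.0001708 ]
```

Emit:
{"name": "jog_arm", "arguments": {
  "twist": [
    [0,0,0],
    [0,0,0],
    [0,0,0],
    [0,0,0]
  ],
  "xyz": [
    [0.05,-0.02,0.043],
    [0,0,0],
    [0,0,0],
    [0,0,0]
  ],
  "jaw": [-1,-1,-1,-1]
}}

```text
t: 8.75
position: [0.5961, 0.1515, 0.0853]
tool_rot: [-0.372, -0.601, -0.372, 0.601]
wrist_force: [-0.8, 0.8, 0.2]
width: 0.0852
```

```bash
python3 - <<'E'
from h import *
p,R,s=tool();print(R.T@(np.array([.597,.152,.087])-p),s['qvel'].round(3) if hasattr(s['qvel'],'round') else s['qvel'])
E
```

```text
[-0.00168954  0.00056667 -0.00088252] [ 0.     0.001 -0.003  0.002 -0.001  0.001]
```

Emit:
{"name": "jog_arm", "arguments": {
  "twist": [
    [0,0,0],
    [0,0,0],
    [0,0,0],
    [0,0,0],
    [0,0,0],
    [0,0,0]
  ],
  "xyz": [
    [0,0,0],
    [0,0,0],
    [0,0,0],
    [0,0,0],
    [0,0,0],
    [0,0,0]
  ],
  "jaw": [1,1,1,1,1,1],
  "newtons": 50
}}

```text
t: 9.5
position: [0.5962, 0.1515, 0.0856]
tool_rot: [0.372, 0.601, 0.372, -0.601]
wrist_force: [-0.2, -1.2, 2.4]
width: 0.0269
```

```bash
python3 look.py w6
```

```text
9.5 [0.5962 0.1515 0.0856] yaw y -26.46 [-0.22 -1.21  2.4 ] 0.026916066956509006
```

View pics/w6.png

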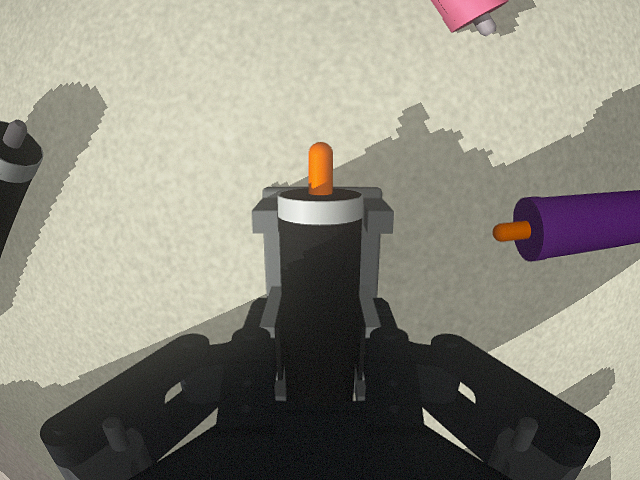

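Emit:
{"name": "jog_arm", "arguments": {
  "twist": [
    [0,0,0],
    [0,0,0],
    [0,0,0],
    [0,0,0],
    [0,0,0],
    [0,0,0]
  ],
  "xyz": [
    [-0.15,0,0],
    [-0.3,0,0],
    [-0.4,0,0],
    [-0.45,0,0],
    [0,0,0],
    [0,0,0]
  ],
  "jaw": [1,1,1,1,1,1]
}}

```text
t: 10.3
position: [0.5954, 0.1514, 0.2147]
tool_rot: [-0.372, -0.601, -0.372, 0.602]
wrist_force: [-0.8, -0.4, -3.1]
width: 0.0269
```

```bash
python3 look.py w7; python3 - <<'E'
from h import *; import pickle
K,p,R=pickle.load(open('w7.pkl','rb')); K6,p6,R6=pickle.load(open('w6.pkl','rb'))
s=robot.sense(); print(s['wrist_force'],s['wrist_torque'])
# roller in hand, tool frame: from assumed rest pose
m=R6.T@(np.array([.5971,.1520,.034])-p6); print('mid in tool',m)
im=cv2.imread('pics/w7.png'); mid=p+R@m; u=-R[:,2]; print(mid)
im=cv2.resize(im[110:360,200:440],None,fx=2.4,fy=2.4,interpolation=cv2.INTER_CUBIC)
draw('wrist',im,K,mid,np.arctan2(u[1],u[0]),np.arcsin(u[2]),2.4,(200,110)); cv2.imwrite('pics/w7d.png',im)
E
```

```text
10.3 [0.5954 0.1514 0.2147] yaw y -26.46 [-0.75 -0.42 -3.1 ] 0.026902113327439067
[-0.83067338 -0.86530208 -3.07190179] [-0.01374185 -0.00691652 -0.00619794]
mid in tool [ 0.05156602  0.00054432 -0.00079938]
[0.59613093 0.15186001 0.16317527]
```

View pics/w7d.png

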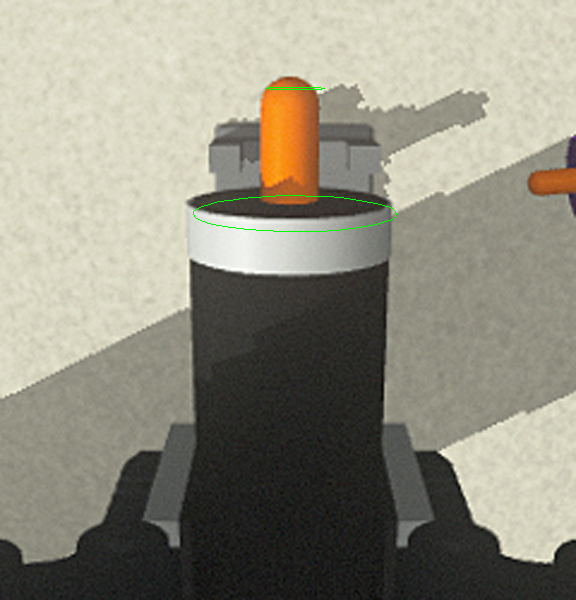

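Emit:
{"name": "jog_arm", "arguments": {
  "twist": [
    [-0.27,0,0],
    [-0.27,0,0],
    [-0.27,0,0],
    [-0.27,0,0]
  ],
  "xyz": [
    [0,0,0],
    [0,0,0],
    [0,0,0],
    [0,0,0]
  ],
  "jaw": [1,1,1,1]
}}

```text
t: 10.85
position: [0.5945, 0.1512, 0.2123]
tool_rot: [0.525, 0.471, 0.527, -0.474]
wrist_force: [-0.6, -0.6, -2.4]
width: 0.0267
```

Emit:
{"name": "jog_arm", "arguments": {
  "twist": [
    [0,0,0],
    [0,0,0],
    [0,0,0],
    [0,0,0],
    [0,0,0],
    [0,0,0],
    [0,0,0],
    [0,0,0],
    [0,0,0],
    [0,0,0]
  ],
  "xyz": [
    [0,-0.12,0.4],
    [0,-0.15,0.5],
    [0,-0.15,0.5],
    [0,-0.15,0.5],
    [0,-0.15,0.5],
    [0,-0.15,0.5],
    [0,-0.12,0.4],
    [0,0,0],
    [0,0,0],
    [0,0,0]
  ],
  "jaw": [1,1,1,1,1,1,1,1,1,1]
}}

```text
t: 12.1
position: [0.5315, -0.1857, 0.2144]
tool_rot: [0.525, 0.473, 0.526, -0.473]
wrist_force: [-0.5, -0.1, -2.8]
width: 0.0261
```

```bash
cat > st.py <<'E'
from h import *
S=np.array([.5303,-.1813,0]);yw=np.radians(5.95)
Rs=np.array([[np.cos(yw),-np.sin(yw),0],[np.sin(yw),np.cos(yw),0],[0,0,1]])
def rep(m=(.0515,0,-.002)):
    p,R,s=tool(); mid=p+R@np.array(m)
    print('t',round(s['t'],2),'TCP stand mm',(Rs.T@(p-S)*1e3).round(2),'roller mid stand mm',(Rs.T@(mid-S)*1e3).round(2),'yaw err',(np.degrees(np.arctan2(R[1,1],R[0,1]))-5.95).round(2),'axis pitch',np.degrees(np.arcsin(-R[2,2])).round(2),'F stand',(Rs.T@np.array(s['wrist_force'])).round(2),'w',s['width'])
if __name__=='__main__': rep()
E
python3 st.py; python3 look.py w8; python3 st.py
```

```text
t 12.1 TCP stand mm [  0.75  -4.49 214.37] roller mid stand mm [  0.67  -2.43 162.88] yaw err 0.06 axis pitch 0.07 F stand [-0.55 -0.07 -2.78] w 0.026123299413818402
12.1 [ 0.5315 -0.1857  0.2144] yaw y 6.01 [-0.54 -0.13 -2.78] 0.026123299413818402
t 12.15 TCP stand mm [  0.97  -4.52 214.71] roller mid stand mm [  0.92  -2.48 163.22] yaw err 0.08 axis pitch 0.05 F stand [-0.27 -0.2  -2.34] w 0.026669340916535073
```

View pics/w8.png

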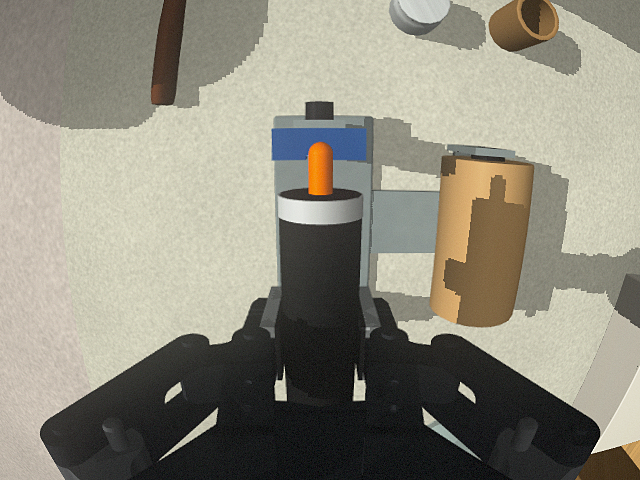

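Emit:
{"name": "jog_arm", "arguments": {
  "twist": [
    [0,0,0],
    [0,0,0],
    [0,0,0],
    [0,0,0],
    [0,0,0],
    [0,0,0],
    [0,0,0],
    [0,0,0]
  ],
  "xyz": [
    [0,-0.005,0.145],
    [0,0,0],
    [0.2,0,0],
    [0.27,0,0],
    [0.2,0,0],
    [0,0,0],
    [0,0,0],
    [0,0,0]
  ],
  "jaw": [1,1,1,1,1,1,1,1]
}}

```text
t: 13.15
position: [0.5336, -0.2017, 0.1495]
tool_rot: [0.526, 0.474, 0.525, -0.473]
wrist_force: [-0.1, -0.3, -1.3]
width: 0.0266
```

```bash
python3 st.py; python3 look.py w9; python3 st.py; python3 - <<'E'
import cv2
im=cv2.imread('pics/w9.png'); cv2.imwrite('pics/w9z.png',cv2.resize(im[60:260,220:420],None,fx=3,fy=3,interpolation=cv2.INTER_CUBIC))
E
```

```text
t 13.15 TCP stand mm [  1.13 -20.67 149.48] roller mid stand mm [  1.22 -18.72  97.98] yaw err -0.01 axis pitch -0.06 F stand [-0.12 -0.3  -1.31] w 0.026594252305389216
13.15 [ 0.5336 -0.2017  0.1495] yaw y 5.94 [-0.09 -0.31 -1.31] 0.026594252305389216
t 13.2 TCP stand mm [  1.12 -20.65 149.52] roller mid stand mm [  1.22 -18.7   98.02] yaw err -0.01 axis pitch -0.06 F stand [ 0.36  0.29 -1.91] w 0.02683449461758166
```

View pics/w9z.png

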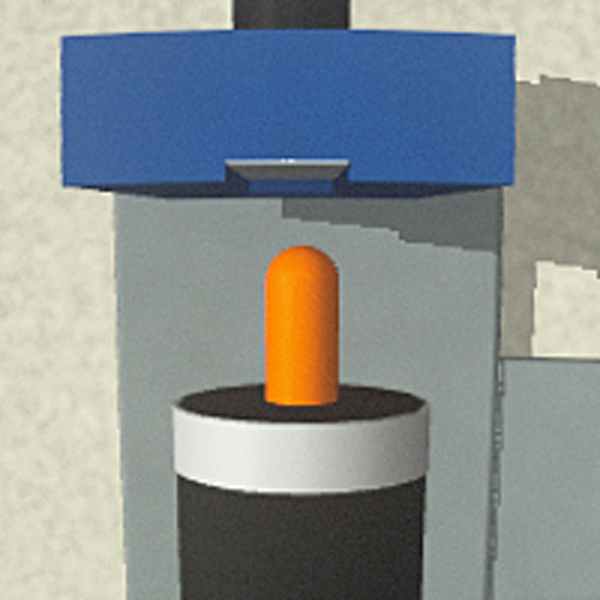

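Emit:
{"name": "jog_arm", "arguments": {
  "twist": [
    [0,0,0],
    [0,0,0],
    [0,0,0],
    [0,0,0]
  ],
  "xyz": [
    [0,-0.014,-0.03],
    [0.02,0,-0.03],
    [0,0,0],
    [0,0,0]
  ],
  "jaw": [1,1,1,1]
}}

```text
t: 13.7
position: [0.5307, -0.1955, 0.1464]
tool_rot: [0.525, 0.473, 0.525, -0.473]
wrist_force: [-0.4, 0.6, -2.1]
width: 0.0263
```

```bash
python3 st.py; python3 look.py w10; python3 st.py; python3 - <<'E'
import cv2
im=cv2.imread('pics/w10.png'); cv2.imwrite('pics/w10z.png',cv2.resize(im[60:260,220:420],None,fx=3,fy=3,interpolation=cv2.INTER_CUBIC))
E
```

```text
t 13.7 TCP stand mm [ -1.04 -14.2  146.37] roller mid stand mm [ -1.04 -12.2   94.87] yaw err 0.0 axis pitch -0.0 F stand [-0.32  0.6  -2.14] w 0.026349197236498235
13.7 [ 0.5307 -0.1955  0.1464] yaw y 5.95 [-0.38  0.57 -2.14] 0.026349197236498235
t 13.75 TCP stand mm [ -0.99 -14.25 146.36] roller mid stand mm [ -0.99 -12.25  94.86] yaw err -0.0 axis pitch -0.0 F stand [ 1.43  0.23 -2.76] w 0.02650215198328893
```

View pics/w10z.png

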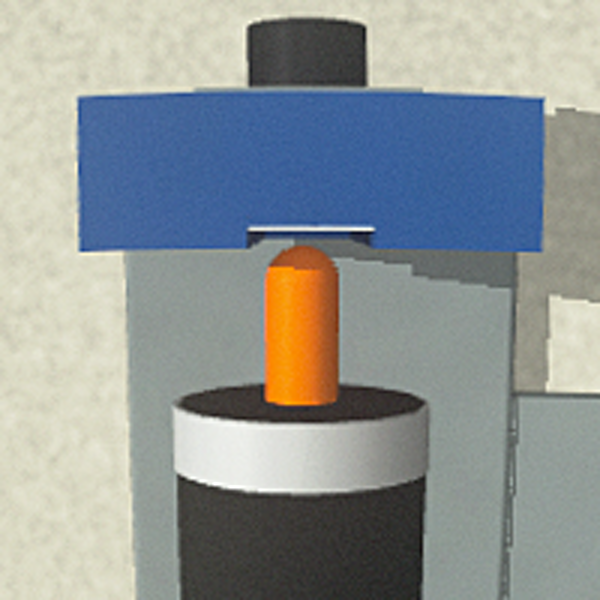

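Emit:
{"name": "jog_arm", "arguments": {
  "twist": [
    [0,0,0],
    [0,0,0],
    [0,0,0],
    [0,0,0]
  ],
  "xyz": [
    [0,0.008,-0.03],
    [0,0,0],
    [0,0,0],
    [0,0,0]
  ],
  "jaw": [1,1,1,1]
}}

```text
t: 14.25
position: [0.5314, -0.1928, 0.1465]
tool_rot: [0.525, 0.473, 0.525, -0.473]
wrist_force: [0.4, -2.2, -2.7]
width: 0.0268
```

```bash
python3 st.py
```

```text
t 14.25 TCP stand mm [-9.0000e-02 -1.1520e+01  1.4647e+02] roller mid stand mm [-8.000e-02 -9.540e+00  9.497e+01] yaw err -0.01 axis pitch -0.02 F stand [ 0.14 -2.2  -2.71] w 0.026814697359176656
```

Emit:
{"name": "jog_arm", "arguments": {
  "twist": [
    [0,0,0],
    [0,0,0],
    [0,0,0],
    [0,0,0]
  ],
  "xyz": [
    [0,0,-0.03],
    [0,0,0],
    [0,0,0],
    [0,0,0]
  ],
  "jaw": [1,1,1,1]
}}

```text
t: 14.75
position: [0.5311, -0.1897, 0.1465]
tool_rot: [0.525, 0.473, 0.525, -0.473]
wrist_force: [1.7, -2.6, -2.4]
width: 0.0267
```

```bash
python3 st.py
```

```text
t 14.75 TCP stand mm [-1.000e-01 -8.410e+00  1.465e+02] roller mid stand mm [-8.00e-02 -6.42e+00  9.50e+01] yaw err -0.01 axis pitch -0.02 F stand [ 1.42 -2.8  -2.36] w 0.026667307456811215
```

Emit:
{"name": "jog_arm", "arguments": {
  "twist": [
    [0,0,0],
    [0,0,0],
    [0,0,0],
    [0,0,0]
  ],
  "xyz": [
    [0,0,-0.03],
    [0,0,0],
    [0,0,0],
    [0,0,0]
  ],
  "jaw": [1,1,1,1]
}}

```text
t: 15.25
position: [0.5308, -0.1868, 0.1465]
tool_rot: [0.525, 0.473, 0.525, -0.473]
wrist_force: [0.7, -4.3, -3.1]
width: 0.027
```

```bash
python3 look.py w11; python3 st.py; python3 - <<'E'
import cv2
im=cv2.imread('pics/w11.png'); cv2.imwrite('pics/w11z.png',cv2.resize(im[60:260,220:420],None,fx=3,fy=3,interpolation=cv2.INTER_CUBIC))
E
```

```text
15.25 [ 0.5308 -0.1868  0.1465] yaw y 5.95 [ 0.66 -4.29 -3.13] 0.02699984686736833
t 15.3 TCP stand mm [-6.0000e-02 -5.5200e+00  1.4653e+02] roller mid stand mm [-4.000e-02 -3.550e+00  9.503e+01] yaw err -0.0 axis pitch -0.03 F stand [ 0.37 -5.41 -2.27] w 0.026732279294170318
```

View pics/w11z.png

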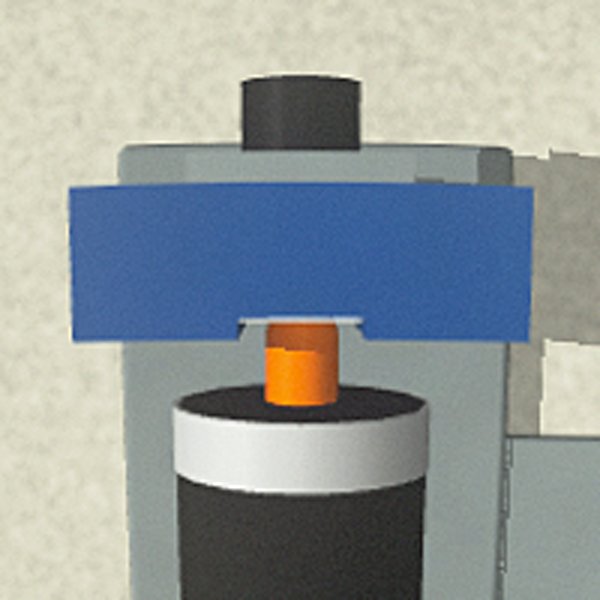

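Emit:
{"name": "jog_arm", "arguments": {
  "twist": [
    [0,0,0],
    [0,0,0],
    [0,0,0],
    [0,0,0],
    [0,0,0]
  ],
  "xyz": [
    [0,0,-0.025],
    [0,0,-0.025],
    [0,0,0],
    [0,0,0],
    [0,0,0]
  ],
  "jaw": [1,1,1,1,1]
}}

```text
t: 15.92
position: [0.5304, -0.1824, 0.1466]
tool_rot: [0.526, 0.473, 0.525, -0.474]
wrist_force: [0.7, -7.3, -2.0]
width: 0.0269
```

```bash
python3 look.py w12; python3 st.py; python3 - <<'E'
import cv2
im=cv2.imread('pics/w12.png'); cv2.imwrite('pics/w12z.png',cv2.resize(im[100:300,220:420],None,fx=3,fy=3,interpolation=cv2.INTER_CUBIC))
E
```

```text
15.925 [ 0.5304 -0.1824  0.1466] yaw y 5.97 [ 0.71 -7.29 -1.95] 0.026883534954343823
t 15.97 TCP stand mm [-4.0000e-02 -1.1100e+00  1.4667e+02] roller mid stand mm [-1.000e-02  8.000e-01  9.516e+01] yaw err 0.01 axis pitch -0.1 F stand [ 0.18 -7.3  -3.14] w 0.0271175073880974
```

View pics/w12z.png

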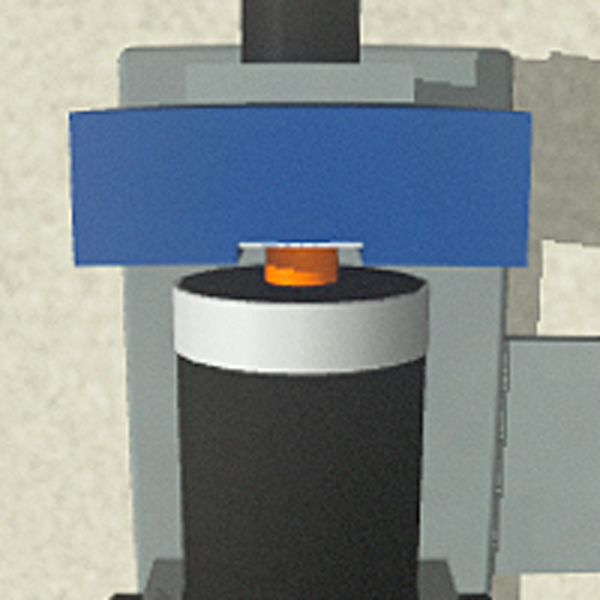

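Emit:
{"name": "jog_arm", "arguments": {
  "twist": [
    [0,0,0],
    [0,0,0],
    [0,0,0],
    [0,0,0]
  ],
  "xyz": [
    [0,0,-0.026],
    [0,0,0],
    [0,0,0],
    [0,0,0]
  ],
  "jaw": [1,1,1,1]
}}

```text
t: 16.48
position: [0.5302, -0.1801, 0.1467]
tool_rot: [0.526, 0.473, 0.525, -0.474]
wrist_force: [-0.4, -8.5, -3.5]
width: 0.0266
```

```bash
python3 look.py w13; python3 st.py; python3 - <<'E'
import cv2
im=cv2.imread('pics/w13.png'); cv2.imwrite('pics/w13z.png',cv2.resize(im[100:300,220:420],None,fx=3,fy=3,interpolation=cv2.INTER_CUBIC))
E
```

```text
16.475 [ 0.5302 -0.1801  0.1467] yaw y 5.97 [-0.37 -8.53 -3.49] 0.026559094467357065
t 16.52 TCP stand mm [-3.0000e-02  1.2000e+00  1.4671e+02] roller mid stand mm [ 0.    3.08 95.21] yaw err 0.02 axis pitch -0.13 F stand [-0.33 -7.73 -2.97] w 0.026379109203890003
```

View pics/w13z.png

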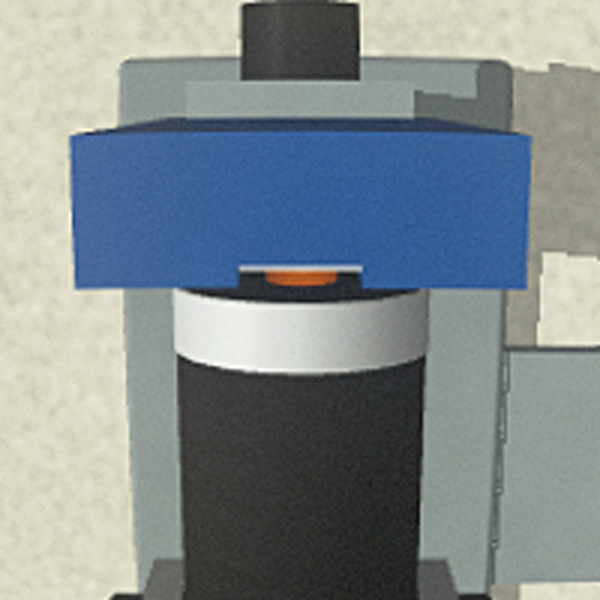

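Emit:
{"name": "jog_arm", "arguments": {
  "twist": [
    [0,0,0],
    [0,0,0],
    [0,0,0],
    [0,0,0],
    [0,0,0],
    [0,0,0]
  ],
  "xyz": [
    [0,0,-0.006],
    [0,0,0],
    [0.08,0,0],
    [0.08,0,0],
    [0,0,0],
    [0,0,0]
  ],
  "jaw": [1,1,1,1,1,1]
}}

```text
t: 17.27
position: [0.5304, -0.1796, 0.1307]
tool_rot: [0.526, 0.473, 0.524, -0.474]
wrist_force: [2.3, -7.5, -4.4]
width: 0.0269
```

```bash
python3 st.py; python3 look.py w14; python3 st.py; python3 - <<'E'
import cv2
im=cv2.imread('pics/w14.png'); cv2.imwrite('pics/w14z.png',cv2.resize(im[100:300,220:420],None,fx=3,fy=3,interpolation=cv2.INTER_CUBIC))
from workcell import robot
im=robot.get_image('scene')[:,:,::-1]; cv2.imwrite('pics/s14.png',cv2.resize(im[140:260,170:310],None,fx=5,fy=5,interpolation=cv2.INTER_CUBIC))
E
```

```text
t 17.27 TCP stand mm [  0.29   1.68 130.69] roller mid stand mm [ 0.36  3.55 79.18] yaw err 0.01 axis pitch -0.14 F stand [ 1.48 -7.7  -4.38] w 0.026937346958279644
17.275 [ 0.5304 -0.1796  0.1307] yaw y 5.96 [ 2.27 -7.5  -4.38] 0.026937346958279644
t 17.32 TCP stand mm [  0.27   1.69 130.64] roller mid stand mm [ 0.34  3.56 79.13] yaw err 0.01 axis pitch -0.14 F stand [ 0.47 -8.99 -4.5 ] w 0.02722247135068782
```

View pics/w14z.png

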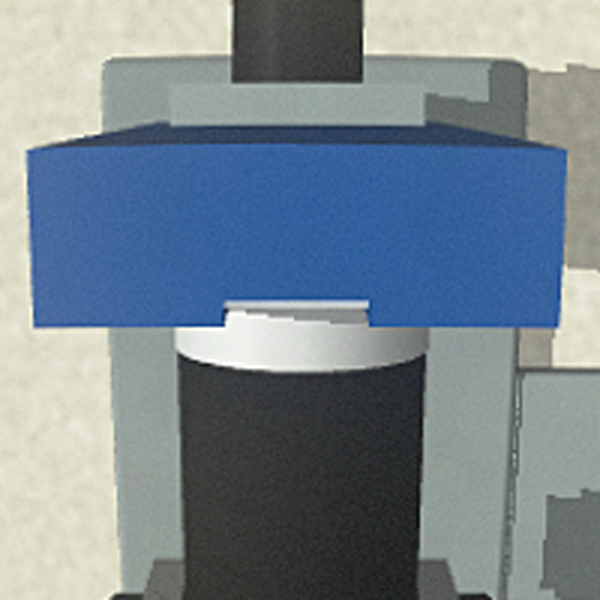

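View pics/s14.png

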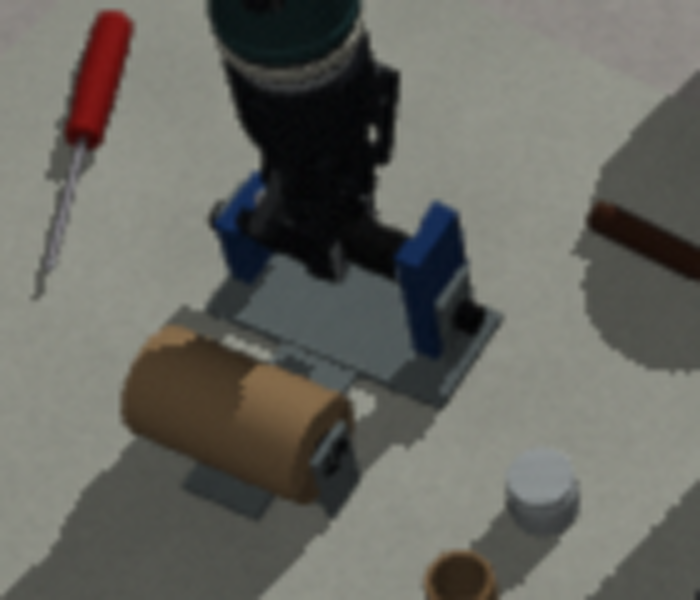

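Emit:
{"name": "jog_arm", "arguments": {
  "twist": [
    [0,0,0],
    [0,0,0],
    [0,0,0],
    [0,0,0]
  ],
  "xyz": [
    [0.04,0,0],
    [0,0,0],
    [0,0,0],
    [0,0,0]
  ],
  "jaw": [1,1,1,1]
}}

```text
t: 17.88
position: [0.5308, -0.1796, 0.127]
tool_rot: [0.527, 0.473, 0.524, -0.473]
wrist_force: [1.2, -7.6, -3.5]
width: 0.0265
```

```bash
python3 st.py
```

```text
t 17.88 TCP stand mm [  0.64   1.59 127.01] roller mid stand mm [ 0.76  3.45 75.5 ] yaw err -0.0 axis pitch -0.15 F stand [ 0.36 -7.71 -3.54] w 0.026511365161716833
```

Emit:
{"name": "jog_arm", "arguments": {
  "twist": [
    [0,0,0],
    [0,0,0],
    [0,0,0],
    [0,0,0]
  ],
  "xyz": [
    [0.025,0,0],
    [0,0,0],
    [0,0,0],
    [0,0,0]
  ],
  "jaw": [1,1,1,1]
}}

```text
t: 18.38
position: [0.5309, -0.1797, 0.1248]
tool_rot: [0.527, 0.473, 0.524, -0.473]
wrist_force: [1.2, -7.8, -0.9]
width: 0.0268
```

```bash
python3 st.py
```

```text
t 18.38 TCP stand mm [  0.77   1.51 124.85] roller mid stand mm [ 0.9   3.37 73.34] yaw err 0.0 axis pitch -0.16 F stand [ 0.37 -7.9  -0.91] w 0.026752051531387964
```

Emit:
{"name": "jog_arm", "arguments": {
  "twist": [
    [0,0,0],
    [0,0,0],
    [0,0,0]
  ],
  "xyz": [
    [0.008,-0.004,0],
    [0,0,0],
    [0,0,0]
  ],
  "jaw": [1,1,1]
}}

```text
t: 18.75
position: [0.5307, -0.1798, 0.1243]
tool_rot: [0.527, 0.473, 0.524, -0.473]
wrist_force: [1.9, -8.1, -0.4]
width: 0.0268
```

```bash
python3 st.py; python3 look.py w15; python3 st.py; python3 - <<'E'
import cv2
im=cv2.imread('pics/w15.png'); cv2.imwrite('pics/w15z.png',cv2.resize(im[100:300,220:420],None,fx=3,fy=3,interpolation=cv2.INTER_CUBIC))
E
python3 st.py
```

```text
t 18.75 TCP stand mm [  0.58   1.43 124.26] roller mid stand mm [ 0.73  3.28 72.76] yaw err -0.0 axis pitch -0.17 F stand [ 1.03 -8.29 -0.42] w 0.02677480997517183
18.75 [ 0.5307 -0.1798  0.1243] yaw y 5.95 [ 1.89 -8.14 -0.42] 0.02677480997517183
t 18.8 TCP stand mm [  0.54   1.45 124.24] roller mid stand mm [ 0.69  3.3  72.73] yaw err -0.0 axis pitch -0.17 F stand [ 0.57 -9.26 -0.9 ] w 0.026740316972687635
t 18.8 TCP stand mm [  0.54   1.45 124.24] roller mid stand mm [ 0.69  3.3  72.73] yaw err -0.0 axis pitch -0.17 F stand [ 0.57 -9.26 -0.9 ] w 0.026740316972687635
```

View pics/w15z.png

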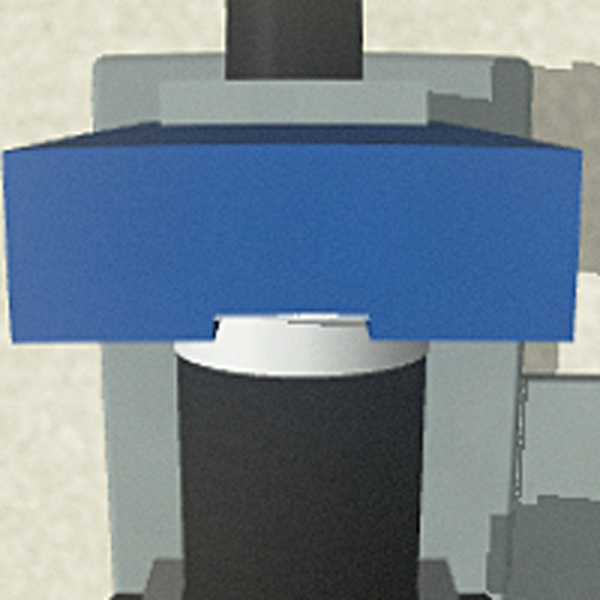

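```bash
cat > band.py <<'E'
import cv2,sys,numpy as np
for n in sys.argv[1:]:
    g=cv2.cvtColor(cv2.imread(f'pics/{n}.png'),cv2.COLOR_BGR2GRAY)[:,300:340].astype(float); 
    v=cv2.GaussianBlur(g,(1,3),0).mean(1)[195:240]; d=np.diff(v); i=np.argmin(d[5:-1])+5
    o=d[i-1]-2*d[i]+d[i+1]; print(n,'band lower edge row',round(195.5+i+0.5*(d[i-1]-d[i+1])/o,2))
E
python3 band.py w8 w9 w10 w11 w12 w13 w14 w15
```

```text
w8 band lower edge row 223.79
w9 band lower edge row 223.79
w10 band lower edge row 223.79
w11 band lower edge row 223.84
w12 band lower edge row 223.83
w13 band lower edge row 223.81
w14 band lower edge row 223.22
w15 band lower edge row 224.77
```

Emit:
{"name": "jog_arm", "arguments": {
  "twist": [
    [0,0,0],
    [0,0,0],
    [0,0,0],
    [0,0,0]
  ],
  "xyz": [
    [-0.03,-0.004,0],
    [0,0,0],
    [0,0,0],
    [0,0,0]
  ],
  "jaw": [1,1,1,1]
}}

```text
t: 19.3
position: [0.5296, -0.1797, 0.1267]
tool_rot: [0.526, 0.473, 0.524, -0.474]
wrist_force: [0.7, -7.5, -2.2]
width: 0.0266
```

```bash
python3 st.py;python3 look.py w16; python3 band.py w16;python3 st.py
```

```text
t 19.3 TCP stand mm [ -0.49   1.63 126.73] roller mid stand mm [-0.42  3.5  75.23] yaw err 0.01 axis pitch -0.15 F stand [-0.04 -7.53 -2.16] w 0.02656037321887949
19.3 [ 0.5296 -0.1797  0.1267] yaw y 5.96 [ 0.74 -7.49 -2.16] 0.02656037321887949
w16 band lower edge row 224.24
t 19.35 TCP stand mm [ -0.48   1.64 126.72] roller mid stand mm [-0.41  3.51 75.21] yaw err 0.01 axis pitch -0.14 F stand [-0.43 -8.86 -1.99] w 0.026555302384618014
```

Emit:
{"name": "jog_arm", "arguments": {
  "twist": [
    [0,0,0],
    [0,0,0],
    [0,0,0],
    [0,0,0]
  ],
  "xyz": [
    [0,0,-0.006],
    [0,0,0],
    [0,0,0],
    [0,0,0]
  ],
  "jaw": [1,1,1,1]
}}

```text
t: 19.85
position: [0.5296, -0.1792, 0.1267]
tool_rot: [0.526, 0.473, 0.524, -0.474]
wrist_force: [0.7, -8.6, -2.7]
width: 0.0267
```

```bash
python3 st.py;python3 look.py w17; python3 band.py w17;python3 st.py
```

```text
t 19.85 TCP stand mm [ -0.49   2.17 126.72] roller mid stand mm [-0.42  4.03 75.22] yaw err 0.02 axis pitch -0.15 F stand [-0.22 -8.61 -2.75] w 0.026736072429903033
19.85 [ 0.5296 -0.1792  0.1267] yaw y 5.97 [ 0.67 -8.59 -2.75] 0.026736072429903033
w17 band lower edge row 224.24
t 19.9 TCP stand mm [ -0.47   2.15 126.74] roller mid stand mm [-0.39  4.02 75.23] yaw err 0.02 axis pitch -0.15 F stand [ 0.04 -9.26 -2.06] w 0.026577905256172096
```

Emit:
{"name": "jog_arm", "arguments": {
  "twist": [
    [0,0,0],
    [0,0,0],
    [0,0,0],
    [0,0,0]
  ],
  "xyz": [
    [0.028,0,0],
    [0,0,0],
    [0,0,0],
    [0,0,0]
  ],
  "jaw": [1,1,1,1]
}}

```text
t: 20.4
position: [0.53, -0.1793, 0.1242]
tool_rot: [0.527, 0.473, 0.524, -0.473]
wrist_force: [1.8, -8.0, -2.1]
width: 0.0265
```

```bash
python3 st.py;python3 look.py w18; python3 band.py w18;python3 st.py
```

```text
t 20.4 TCP stand mm [-6.000e-02  2.060e+00  1.242e+02] roller mid stand mm [6.00e-02 3.91e+00 7.27e+01] yaw err 0.0 axis pitch -0.17 F stand [ 0.96 -8.11 -2.13] w 0.026515740347935544
20.4 [ 0.53   -0.1793  0.1242] yaw y 5.95 [ 1.8  -7.97 -2.13] 0.026515740347935544
w18 band lower edge row 224.38
t 20.45 TCP stand mm [-2.0000e-02  2.0600e+00  1.2423e+02] roller mid stand mm [ 0.11  3.91 72.73] yaw err 0.01 axis pitch -0.17 F stand [ 1.12 -8.77 -2.12] w 0.026086845788920177
```

Emit:
{"name": "jog_arm", "arguments": {
  "twist": [
    [0,0,0],
    [0,0,0],
    [0,0,0]
  ],
  "xyz": [
    [0.025,0,0],
    [0,0,0],
    [0,0,0]
  ],
  "jaw": [1,1,1]
}}

```text
t: 20.82
position: [0.5298, -0.179, 0.1213]
tool_rot: [0.526, 0.473, 0.524, -0.473]
wrist_force: [2.2, -7.8, -4.7]
width: 0.0267
```

```bash
python3 st.py;python3 look.py w19; python3 band.py w19;python3 st.py
```

```text
t 20.82 TCP stand mm [ -0.22   2.32 121.27] roller mid stand mm [-0.11  4.2  69.76] yaw err -0.0 axis pitch -0.14 F stand [ 1.33 -8.   -4.73] w 0.026722195123309554
20.825 [ 0.5298 -0.179   0.1213] yaw y 5.95 [ 2.15 -7.82 -4.73] 0.026722195123309554
w19 band lower edge row 223.25
t 20.88 TCP stand mm [ -0.24   2.31 121.19] roller mid stand mm [-0.13  4.18 69.69] yaw err 0.0 axis pitch -0.14 F stand [ 1.93 -8.96 -6.38] w 0.026312339240363566
```

Emit:
{"name": "jog_arm", "arguments": {
  "twist": [
    [0,0,0],
    [0,0,0]
  ],
  "xyz": [
    [0,0,0],
    [0,0,0]
  ],
  "jaw": [1,1]
}}

```text
t: 21.12
position: [0.5297, -0.179, 0.1209]
tool_rot: [0.526, 0.473, 0.524, -0.473]
wrist_force: [1.6, -8.9, -6.7]
width: 0.0267
```

```bash
python3 st.py;python3 look.py w20; python3 band.py w20;python3 st.py; python3 - <<'E'
import cv2
from workcell import robot
im=cv2.imread('pics/w20.png'); cv2.imwrite('pics/w20z.png',cv2.resize(im[100:420,200:440],None,fx=1.85,fy=1.85,interpolation=cv2.INTER_CUBIC))
im=robot.get_image('scene')[:,:,::-1]; cv2.imwrite('pics/s20.png',cv2.resize(im[165:225,200:280],None,fx=9,fy=9,interpolation=cv2.INTER_CUBIC))
E
```

```text
t 21.12 TCP stand mm [ -0.38   2.31 120.93] roller mid stand mm [-0.28  4.18 69.43] yaw err -0.0 axis pitch -0.14 F stand [ 0.68 -8.99 -6.73] w 0.026663255531336447
21.125 [ 0.5297 -0.179   0.1209] yaw y 5.95 [ 1.61 -8.87 -6.73] 0.026663255531336447
w20 band lower edge row 222.6
t 21.18 TCP stand mm [ -0.41   2.33 120.88] roller mid stand mm [-0.32  4.2  69.38] yaw err -0.0 axis pitch -0.14 F stand [ 1.48 -7.33 -6.57] w 0.02656069046326723
```

View pics/w20z.png

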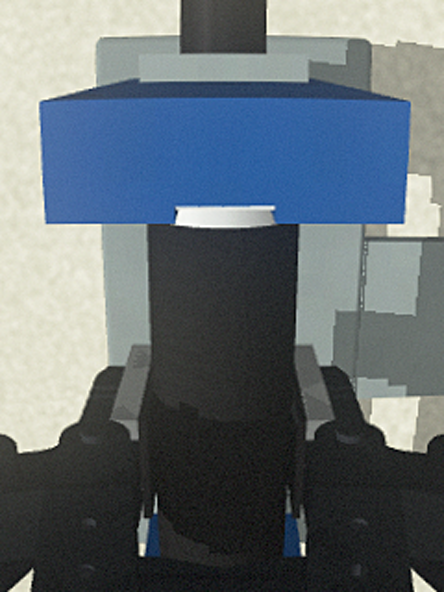

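View pics/s20.png

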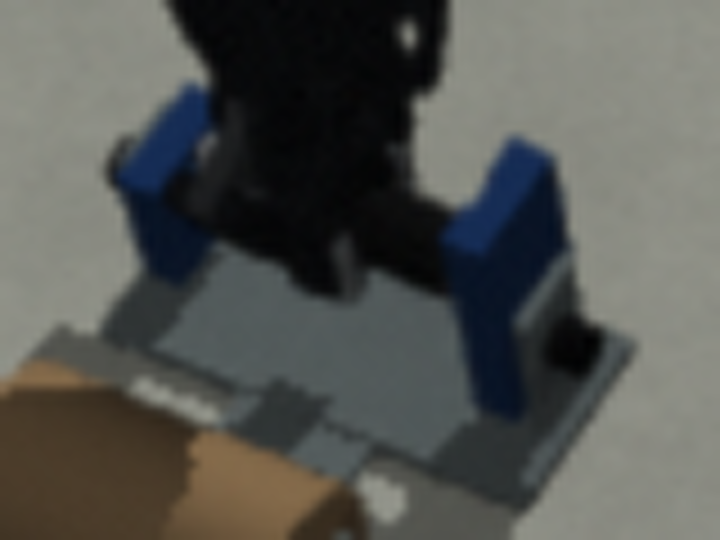

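Emit:
{"name": "jog_arm", "arguments": {
  "twist": [
    [0,0,0],
    [0,0,0],
    [0,0,0]
  ],
  "xyz": [
    [0.012,0,0],
    [0,0,0],
    [0,0,0]
  ],
  "jaw": [1,1,1]
}}

```text
t: 21.6
position: [0.529, -0.1787, 0.119]
tool_rot: [0.526, 0.473, 0.525, -0.474]
wrist_force: [1.5, -8.5, -6.6]
width: 0.0268
```

```bash
python3 st.py;python3 look.py w21; python3 band.py w21;python3 st.py; python3 -c "
from h import *
p,R,s=tool();print(np.round(R.T@s['wrist_torque'],3))"
```

```text
t 21.6 TCP stand mm [ -1.04   2.73 119.04] roller mid stand mm [-1.02  4.64 67.54] yaw err 0.01 axis pitch -0.1 F stand [ 0.65 -8.64 -6.64] w 0.02675948486593536
21.6 [ 0.529  -0.1787  0.119 ] yaw y 5.96 [ 1.54 -8.53 -6.64] 0.02675948486593536
w21 band lower edge row 221.81
t 21.65 TCP stand mm [ -1.06   2.74 119.02] roller mid stand mm [-1.05  4.66 67.52] yaw err 0.01 axis pitch -0.09 F stand [ 0.61 -8.37 -7.82] w 0.026454562973047314
[ 0.052 -1.495  0.127]
```

```bash
python3 - <<'E'
import cv2,numpy as np
ims=[]
for n in ('w13','w19','w21'):
    ims.append(cv2.resize(cv2.imread(f'pics/{n}.png')[130:440,250:390],None,fx=1.9,fy=1.9,interpolation=cv2.INTER_CUBIC))
im=cv2.convertScaleAbs(np.hstack(ims),alpha=1.8,beta=20); cv2.imwrite('pics/cmp.png',im); print(im.shape)
E
```

```text
(589, 798, 3)
```

View pics/cmp.png

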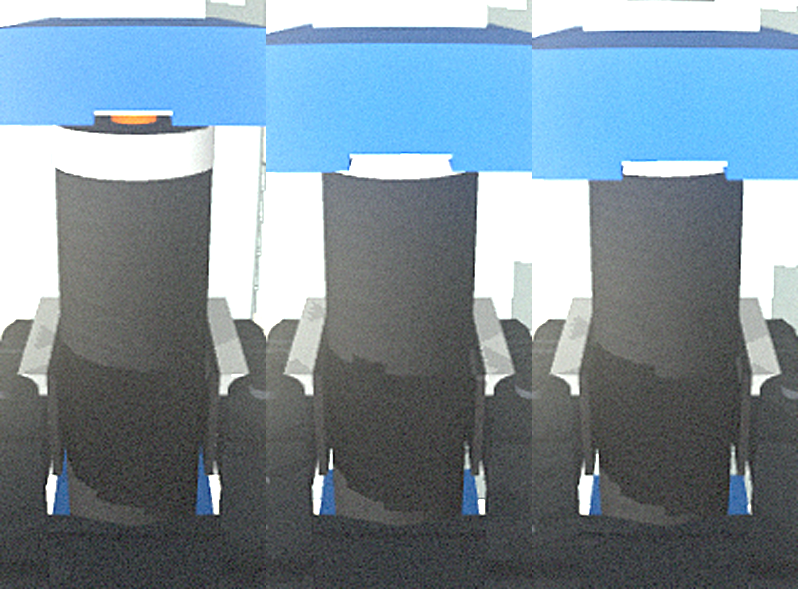

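Emit:
{"name": "jog_arm", "arguments": {
  "twist": [
    [0,0,0],
    [0,0,0],
    [0,0,0],
    [0,0,0]
  ],
  "xyz": [
    [0.005,0.008,0.008],
    [0.005,0,0],
    [0,0,0],
    [0,0,0]
  ],
  "jaw": [1,1,1,1]
}}

```text
t: 22.15
position: [0.5293, -0.1793, 0.1181]
tool_rot: [0.525, 0.473, 0.525, -0.474]
wrist_force: [0.3, -8.1, -5.1]
width: 0.0267
```

```bash
python3 st.py;python3 look.py w22; python3 band.py w22;python3 st.py; python3 -c "
from h import *
p,R,s=tool();print(np.round(R.T@s['wrist_torque'],3))"
```

```text
t 22.15 TCP stand mm [ -0.74   2.12 118.12] roller mid stand mm [-0.8   4.06 66.61] yaw err 0.03 axis pitch -0.06 F stand [-0.53 -8.13 -5.07] w 0.026654187072750895
22.15 [ 0.5293 -0.1793  0.1181] yaw y 5.98 [ 0.32 -8.14 -5.07] 0.026654187072750895
w22 band lower edge row 222.92
t 22.2 TCP stand mm [ -0.73   2.12 118.12] roller mid stand mm [-0.79  4.06 66.62] yaw err 0.02 axis pitch -0.06 F stand [-1.07 -7.35 -3.94] w 0.026245568005192066
[-0.032 -1.208 -0.138]
```

Emit:
{"name": "jog_arm", "arguments": {
  "twist": [
    [0,0,0],
    [0,0,0],
    [0,0,0]
  ],
  "xyz": [
    [0.015,0.003,0],
    [0,0,0],
    [0,0,0]
  ],
  "jaw": [1,1,1]
}}

```text
t: 22.58
position: [0.5298, -0.1793, 0.1171]
tool_rot: [0.526, 0.473, 0.525, -0.474]
wrist_force: [-1.0, -7.6, -2.4]
width: 0.0266
```

```bash
python3 st.py;python3 look.py w23; python3 band.py w23;python3 st.py; python3 -c "
from h import *
p,R,s=tool();print(np.round(R.T@s['wrist_torque'],3))"
```

```text
t 22.57 TCP stand mm [ -0.26   2.03 117.07] roller mid stand mm [-0.3   3.97 65.57] yaw err 0.03 axis pitch -0.07 F stand [-1.82 -7.42 -2.4 ] w 0.026603617790784545
22.575 [ 0.5298 -0.1793  0.1171] yaw y 5.98 [-1.04 -7.57 -2.4 ] 0.026603617790784545
w23 band lower edge row 223.91
t 22.62 TCP stand mm [ -0.27   2.05 117.06] roller mid stand mm [-0.32  3.98 65.55] yaw err 0.03 axis pitch -0.07 F stand [-1.65 -7.48 -2.38] w 0.026510128022669128
[-0.027 -1.119 -0.248]
```

Emit:
{"name": "jog_arm", "arguments": {
  "twist": [
    [0,0,0],
    [0,0,0],
    [0,0,0]
  ],
  "xyz": [
    [0.015,0,0],
    [0,0,0],
    [0,0,0]
  ],
  "jaw": [1,1,1]
}}

```text
t: 23.0
position: [0.5303, -0.1794, 0.116]
tool_rot: [0.526, 0.473, 0.525, -0.474]
wrist_force: [0.7, -7.3, -1.7]
width: 0.0267
```

```bash
python3 st.py;python3 look.py w24; python3 band.py w24;python3 st.py; python3 -c "
from h import *
p,R,s=tool();print(np.round(R.T@s['wrist_torque'],3))"
```

```text
t 23.0 TCP stand mm [  0.24   1.89 116.01] roller mid stand mm [ 0.26  3.81 64.5 ] yaw err 0.01 axis pitch -0.09 F stand [-0.04 -7.3  -1.67] w 0.026662631750175927
23.0 [ 0.5303 -0.1794  0.116 ] yaw y 5.96 [ 0.72 -7.27 -1.67] 0.026662631750175927
w24 band lower edge row 224.53
t 23.05 TCP stand mm [  0.24   1.9  116.01] roller mid stand mm [ 0.26  3.82 64.51] yaw err 0.02 axis pitch -0.09 F stand [-0.54 -7.73 -1.63] w 0.02651892565537549
[-0.094 -1.037 -0.092]
```

```bash
python3 - <<'E'
import cv2,numpy as np
im=cv2.imread('pics/w24.png'); cv2.imwrite('pics/w24z.png',cv2.resize(im[130:235,205:430],None,fx=3.5,fy=3.5,interpolation=cv2.INTER_CUBIC))
im=cv2.imread('pics/w12.png'); cv2.imwrite('pics/w12y.png',cv2.resize(im[110:235,205:430],None,fx=3.5,fy=3.5,interpolation=cv2.INTER_CUBIC))
E
```

```text
(no output)
```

View pics/w24z.png

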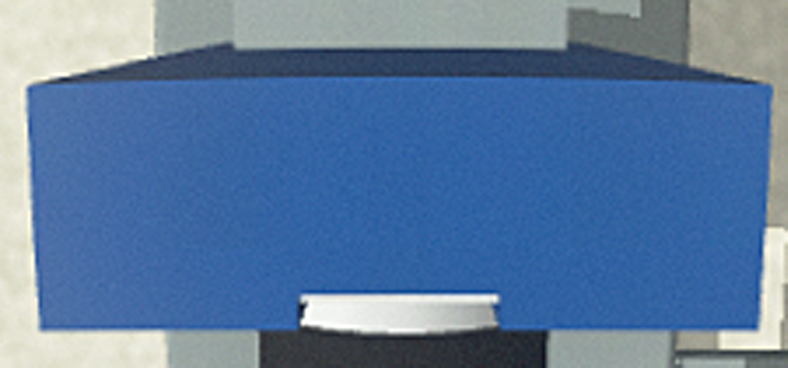

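View pics/w12y.png

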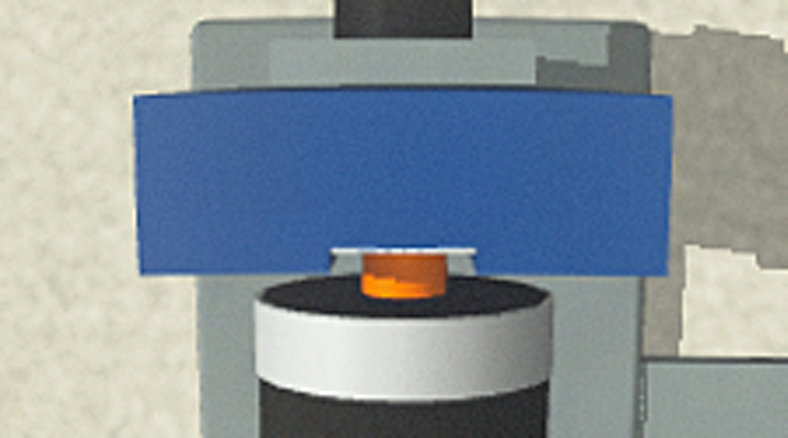

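```bash
python3 - <<'E'
from h import *; import pickle
from scipy.optimize import least_squares
from st import S,Rs
D={'w24':[(212.7,154.6),(425.6,154.6),(216.4,224),(421.3,224)],'w12':[(243.3,137.7),(397,137.7),(245,188.3),(395.6,188.3)]}
for n,px in D.items():
    K,p,R=pickle.load(open(n+'.pkl','rb'))
    c=[(-22,70.5),(22,70.5),(-22,55.5),(22,55.5)]
    def f(v): return np.concatenate([proj('wrist',S+Rs@(np.array([v[0]+a,v[1]+b,v[2]])/1e3),K)-np.array(q) for (a,b),q in zip(c,px)])
    r=least_squares(f,[0,0,110]); print(n,'xs,ys err, ztop',r.x.round(2),'h',r.x[2]-48,'res',r.fun.round(2), 'TCPz',p[2], 'top rel TCP', (r.x[2]/1e3-p[2])*1e3)
E
```

```text
w24 xs,ys err, ztop [ 1.3000e-01 -1.0000e-01  1.1037e+02] h 62.36972935660239 res [ 0.05 -0.27 -0.37 -0.35  0.17  0.33  0.17  0.31] TCPz 0.11600696562298372 top rel TCP -5.637236266381337
w12 xs,ys err, ztop [  0.18  -0.12 110.06] h 62.06023970686674 res [ 0.18 -0.32 -0.03 -0.31  0.03  0.32 -0.18  0.31] TCPz 0.1466389278694598 top rel TCP -36.578688162593075
```

Emit:
{"name": "jog_arm", "arguments": {
  "twist": [
    [0,0,0],
    [0,0,0],
    [0,0,0]
  ],
  "xyz": [
    [0.015,0,0],
    [0,0,0],
    [0,0,0]
  ],
  "jaw": [1,1,1]
}}

```text
t: 23.42
position: [0.5307, -0.1795, 0.1148]
tool_rot: [0.526, 0.473, 0.525, -0.473]
wrist_force: [0.2, -6.0, -1.6]
width: 0.0264
```

```bash
python3 st.py;python3 look.py w25; python3 band.py w25;python3 st.py
```

```text
t 23.43 TCP stand mm [  0.6    1.79 114.77] roller mid stand mm [ 0.67  3.7  63.26] yaw err 0.01 axis pitch -0.1 F stand [-0.46 -5.94 -1.58] w 0.026366984844775128
23.425 [ 0.5307 -0.1795  0.1148] yaw y 5.96 [ 0.16 -5.95 -1.58] 0.026366984844775128
w25 band lower edge row 224.65
t 23.48 TCP stand mm [  0.58   1.79 114.72] roller mid stand mm [ 0.64  3.7  63.22] yaw err 0.01 axis pitch -0.1 F stand [-0.3  -8.01 -0.51] w 0.026526316806313385
```

Emit:
{"name": "jog_arm", "arguments": {
  "twist": [
    [0,0,0],
    [0,0,0],
    [0,0,0]
  ],
  "xyz": [
    [0.012,0,0],
    [0,0,0],
    [0,0,0]
  ],
  "jaw": [1,1,1]
}}

```text
t: 23.85
position: [0.5309, -0.1795, 0.1137]
tool_rot: [0.526, 0.473, 0.524, -0.473]
wrist_force: [0.3, -7.3, -1.3]
width: 0.0263
```

```bash
python3 st.py;python3 look.py w26; python3 band.py w26;python3 st.py
```

```text
t 23.85 TCP stand mm [  0.77   1.75 113.7 ] roller mid stand mm [ 0.85  3.65 62.2 ] yaw err 0.0 axis pitch -0.11 F stand [-0.43 -7.33 -1.28] w 0.02627443577829705
23.85 [ 0.5309 -0.1795  0.1137] yaw y 5.95 [ 0.33 -7.34 -1.28] 0.02627443577829705
w26 band lower edge row 224.79
t 23.9 TCP stand mm [  0.77   1.73 113.68] roller mid stand mm [ 0.86  3.63 62.18] yaw err 0.0 axis pitch -0.11 F stand [ 0.22 -6.45 -2.11] w 0.026510641212671687
```

Emit:
{"name": "jog_arm", "arguments": {
  "twist": [
    [0,0,0],
    [0,0,0],
    [0,0,0]
  ],
  "xyz": [
    [0.015,-0.008,0],
    [0,0,0],
    [0,0,0]
  ],
  "jaw": [1,1,1]
}}

```text
t: 24.28
position: [0.5304, -0.1796, 0.1123]
tool_rot: [0.526, 0.474, 0.524, -0.473]
wrist_force: [1.3, -7.5, -0.9]
width: 0.0266
```

```bash
python3 st.py;python3 look.py w27; python3 band.py w27;python3 st.py
```

```text
t 24.27 TCP stand mm [  0.26   1.67 112.33] roller mid stand mm [ 0.38  3.56 60.83] yaw err -0.01 axis pitch -0.12 F stand [ 0.54 -7.55 -0.92] w 0.026604263598486572
24.275 [ 0.5304 -0.1796  0.1123] yaw y 5.94 [ 1.32 -7.45 -0.92] 0.026604263598486572
w27 band lower edge row 224.71
t 24.32 TCP stand mm [  0.26   1.69 112.32] roller mid stand mm [ 0.38  3.59 60.82] yaw err -0.01 axis pitch -0.12 F stand [ 0.66 -8.15 -1.08] w 0.026411538222962654
```

Emit:
{"name": "jog_arm", "arguments": {
  "twist": [
    [0,0,0],
    [0,0,0],
    [0,0,0]
  ],
  "xyz": [
    [0.015,0,0],
    [0,0,0],
    [0,0,0]
  ],
  "jaw": [1,1,1]
}}

```text
t: 24.7
position: [0.5304, -0.1797, 0.1112]
tool_rot: [0.526, 0.474, 0.524, -0.473]
wrist_force: [0.7, -7.2, 1.3]
width: 0.0269
```

```bash
python3 st.py;python3 look.py w28; python3 band.py w28;python3 st.py
```

```text
t 24.7 TCP stand mm [  0.31   1.57 111.19] roller mid stand mm [ 0.43  3.46 59.68] yaw err -0.0 axis pitch -0.12 F stand [-0.04 -7.25  1.3 ] w 0.026925601325620465
24.7 [ 0.5304 -0.1797  0.1112] yaw y 5.95 [ 0.71 -7.22  1.3 ] 0.026925601325620465
w28 band lower edge row 225.83
t 24.75 TCP stand mm [  0.3    1.58 111.2 ] roller mid stand mm [ 0.42  3.47 59.69] yaw err -0.0 axis pitch -0.12 F stand [-1.05 -6.37  1.63] w 0.02669367798823457
```

Emit:
{"name": "jog_arm", "arguments": {
  "twist": [
    [0,0,0],
    [0,0,0],
    [0,0,0],
    [0,0,0]
  ],
  "xyz": [
    [-0.03,0,0],
    [0,0,0],
    [0,0,0],
    [0,0,0]
  ],
  "jaw": [1,1,1,1]
}}

```text
t: 25.25
position: [0.53, -0.1795, 0.1135]
tool_rot: [0.526, 0.473, 0.524, -0.473]
wrist_force: [1.2, -8.7, -2.1]
width: 0.0263
```

```bash
python3 st.py;python3 look.py w29; python3 band.py w29;python3 st.py;  python3 - <<'E'
import cv2,numpy as np
ims=[]
for n in ('w13','w28','w29'):
    ims.append(cv2.resize(cv2.imread(f'pics/{n}.png')[370:420,250:390],None,fx=5,fy=5,interpolation=cv2.INTER_CUBIC)[:190])
im=cv2.convertScaleAbs(np.vstack(ims),alpha=2.5,beta=10); cv2.imwrite('pics/cmp2.png',im); print(im.shape)
E
```

```text
t 25.25 TCP stand mm [ -0.12   1.79 113.5 ] roller mid stand mm [-4.000e-02  3.700e+00  6.199e+01] yaw err -0.0 axis pitch -0.1 F stand [ 0.33 -8.81 -2.13] w 0.026297777949246644
25.25 [ 0.53   -0.1795  0.1135] yaw y 5.95 [ 1.24 -8.73 -2.13] 0.026297777949246644
w29 band lower edge row 224.29
t 25.3 TCP stand mm [ -0.12   1.78 113.49] roller mid stand mm [-5.000e-02  3.680e+00  6.199e+01] yaw err 0.0 axis pitch -0.1 F stand [ 0.08 -6.82 -2.23] w 0.026558363173678698
(570, 700, 3)
```

View pics/cmp2.png

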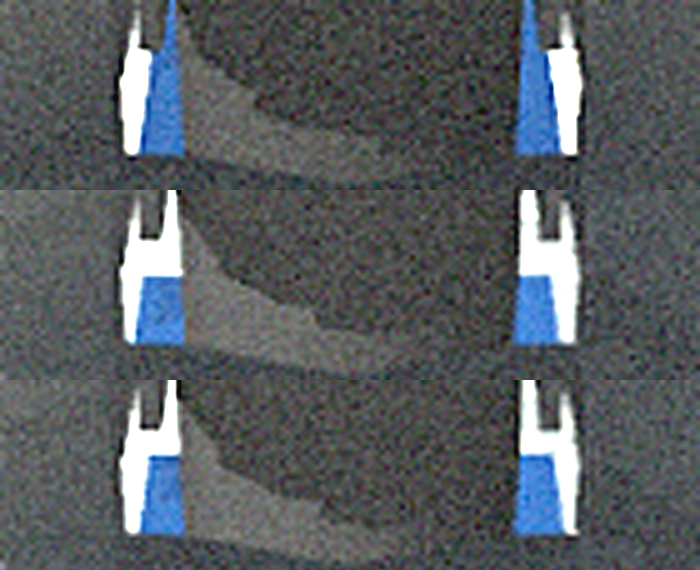

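Emit:
{"name": "jog_arm", "arguments": {
  "twist": [
    [0,0,0],
    [0,0,0],
    [0,0,0],
    [0,0,0],
    [0,0,0]
  ],
  "xyz": [
    [-0.003,0,0.02],
    [0,0,0.02],
    [0,0,0],
    [0,0,0],
    [0,0,0]
  ],
  "jaw": [1,1,1,1,1]
}}

```text
t: 25.92
position: [0.5303, -0.183, 0.1136]
tool_rot: [0.526, 0.474, 0.525, -0.473]
wrist_force: [0.7, -5.8, -2.2]
width: 0.0266
```

```bash
python3 st.py;python3 look.py w30; python3 band.py w30;python3 st.py
```

```text
t 25.93 TCP stand mm [ -0.19  -1.73 113.59] roller mid stand mm [-0.12  0.22 62.09] yaw err -0.01 axis pitch -0.05 F stand [ 0.12 -5.83 -2.23] w 0.026606038387488505
25.925 [ 0.5303 -0.183   0.1136] yaw y 5.94 [ 0.72 -5.79 -2.23] 0.026606038387488505
w30 band lower edge row 223.95
t 25.98 TCP stand mm [ -0.17  -1.72 113.59] roller mid stand mm [-0.11  0.23 62.09] yaw err -0.02 axis pitch -0.05 F stand [ 0.3  -5.68 -1.89] w 0.026406706611150174
```

Emit:
{"name": "jog_arm", "arguments": {
  "twist": [
    [0,0,0],
    [0,0,0],
    [0,0,0],
    [0,0,0],
    [0,0,0]
  ],
  "xyz": [
    [0,0,0.02],
    [0,0,0.022],
    [0,0,0],
    [0,0,0],
    [0,0,0]
  ],
  "jaw": [1,1,1,1,1]
}}

```text
t: 26.6
position: [0.5302, -0.1867, 0.1132]
tool_rot: [0.525, 0.473, 0.525, -0.473]
wrist_force: [1.9, -3.1, -2.9]
width: 0.0263
```

```bash
python3 st.py;python3 look.py w31; python3 band.py w31;python3 st.py
```

```text
t 26.6 TCP stand mm [ -0.67  -5.41 113.2 ] roller mid stand mm [-0.66 -3.4  61.7 ] yaw err -0.01 axis pitch 0.0 F stand [ 1.62 -3.28 -2.86] w 0.026300365983418648
26.6 [ 0.5302 -0.1867  0.1132] yaw y 5.94 [ 1.95 -3.09 -2.86] 0.026300365983418648
w31 band lower edge row 224.24
t 26.65 TCP stand mm [ -0.68  -5.39 113.2 ] roller mid stand mm [-0.68 -3.39 61.7 ] yaw err -0.01 axis pitch 0.01 F stand [ 1.73 -3.38 -1.65] w 0.02677319468153763
```

Emit:
{"name": "jog_arm", "arguments": {
  "twist": [
    [0,0,0],
    [0,0,0],
    [0,0,0],
    [0,0,0]
  ],
  "xyz": [
    [0,0,0.01],
    [0,0,0],
    [0,0,0],
    [0,0,0]
  ],
  "jaw": [1,1,1,1]
}}

```text
t: 27.15
position: [0.5302, -0.1878, 0.1131]
tool_rot: [0.525, 0.473, 0.525, -0.473]
wrist_force: [1.4, -2.5, -0.9]
width: 0.0267
```

```bash
python3 st.py;python3 look.py w32; python3 band.py w32;python3 st.py
```

```text
t 27.15 TCP stand mm [ -0.8   -6.42 113.13] roller mid stand mm [-0.81 -4.42 61.63] yaw err -0.01 axis pitch 0.0 F stand [ 1.1  -2.58 -0.94] w 0.026652300779013635
27.15 [ 0.5302 -0.1878  0.1131] yaw y 5.94 [ 1.36 -2.45 -0.94] 0.026652300779013635
w32 band lower edge row 224.22
t 27.2 TCP stand mm [ -0.81  -6.42 113.12] roller mid stand mm [-0.82 -4.41 61.62] yaw err -0.01 axis pitch 0.01 F stand [ 0.46 -3.48 -1.51] w 0.026609281335859984
```

Emit:
{"name": "jog_arm", "arguments": {
  "twist": [
    [0,0,0],
    [0,0,0],
    [0,0,0],
    [0,0,0]
  ],
  "xyz": [
    [-0.003,0.007,0.01],
    [0,0,0],
    [0,0,0],
    [0,0,0]
  ],
  "jaw": [1,1,1,1]
}}

```text
t: 27.7
position: [0.5308, -0.1887, 0.1133]
tool_rot: [0.525, 0.473, 0.525, -0.473]
wrist_force: [-0.2, -3.3, -2.6]
width: 0.0264
```

```bash
python3 st.py;python3 look.py w33; python3 band.py w33;python3 st.py
```

```text
t 27.7 TCP stand mm [ -0.26  -7.37 113.31] roller mid stand mm [-0.29 -5.36 61.82] yaw err -0.0 axis pitch 0.01 F stand [-0.55 -3.28 -2.64] w 0.026437910967772663
27.7 [ 0.5308 -0.1887  0.1133] yaw y 5.95 [-0.21 -3.32 -2.64] 0.026437910967772663
w33 band lower edge row 223.88
t 27.75 TCP stand mm [ -0.21  -7.41 113.32] roller mid stand mm [-0.23 -5.4  61.82] yaw err -0.01 axis pitch 0.01 F stand [-1.2  -2.42 -2.39] w 0.02672056807357828
```

Emit:
{"name": "jog_arm", "arguments": {
  "twist": [
    [0,0,0],
    [0,0,0],
    [0,0,0],
    [0,0,0]
  ],
  "xyz": [
    [0,0,0.008],
    [0,0,0],
    [0,0,0],
    [0,0,0]
  ],
  "jaw": [1,1,1,1]
}}

```text
t: 28.25
position: [0.531, -0.1894, 0.1134]
tool_rot: [0.525, 0.473, 0.525, -0.473]
wrist_force: [-0.2, -1.3, -2.2]
width: 0.0263
```

```bash
python3 st.py;python3 look.py w34; python3 band.py w34;python3 st.py
```

```text
t 28.25 TCP stand mm [-9.0000e-02 -8.1000e+00  1.1339e+02] roller mid stand mm [-0.11 -6.09 61.89] yaw err -0.01 axis pitch 0.02 F stand [-0.37 -1.24 -2.23] w 0.02629919631089632
28.25 [ 0.531  -0.1894  0.1134] yaw y 5.94 [-0.24 -1.27 -2.23] 0.02629919631089632
w34 band lower edge row 223.77
t 28.3 TCP stand mm [ -0.13  -8.09 113.37] roller mid stand mm [-0.15 -6.07 61.87] yaw err -0.02 axis pitch 0.02 F stand [-1.04 -0.57 -2.21] w 0.026591967070638073
```

Emit:
{"name": "jog_arm", "arguments": {
  "twist": [
    [0,0,0],
    [0,0,0],
    [0,0,0],
    [0,0,0]
  ],
  "xyz": [
    [0,0.001,0.006],
    [0,0,0],
    [0,0,0],
    [0,0,0]
  ],
  "jaw": [1,1,1,1]
}}

```text
t: 28.8
position: [0.531, -0.1895, 0.1133]
tool_rot: [0.525, 0.474, 0.526, -0.473]
wrist_force: [-1.7, 5.7, -0.5]
width: 0.0266
```

```bash
python3 st.py;python3 look.py w35; python3 band.py w35;python3 st.py
```

```text
t 28.8 TCP stand mm [ -0.12  -8.22 113.33] roller mid stand mm [-0.15 -6.15 61.83] yaw err -0.02 axis pitch 0.07 F stand [-1.07  5.82 -0.49] w 0.02655754227348028
28.8 [ 0.531  -0.1895  0.1133] yaw y 5.93 [-1.67  5.68 -0.49] 0.02655754227348028
w35 band lower edge row 223.59
t 28.85 TCP stand mm [ -0.12  -8.23 113.34] roller mid stand mm [-0.15 -6.17 61.84] yaw err -0.02 axis pitch 0.07 F stand [-0.89  4.68  0.03] w 0.026434952970679843
```

Emit:
{"name": "jog_arm", "arguments": {
  "twist": [
    [0,0,0],
    [0,0,0],
    [0,0,0],
    [0,0,0],
    [0,0,0],
    [0,0,0],
    [0,0,0],
    [0,0,0]
  ],
  "xyz": [
    [0.01,0,-0.004],
    [0,0,0],
    [0,0,0],
    [0,0,0],
    [0,0,0],
    [0,0,0],
    [0,0,0],
    [0,0,0]
  ],
  "jaw": [1,1,1,0.2,0,-0.2,-0.2,-0.2]
}}

```text
t: 29.85
position: [0.5313, -0.1898, 0.1125]
tool_rot: [0.525, 0.473, 0.525, -0.473]
wrist_force: [0.1, 0.4, 0.2]
width: 0.0513
```

```bash
python3 st.py;python3 look.py w36
```

```text
t 29.85 TCP stand mm [  0.12  -8.57 112.5 ] roller mid stand mm [ 0.12 -6.57 61.  ] yaw err -0.01 axis pitch -0.01 F stand [0.14 0.38 0.25] w 0.05125211355309522
29.85 [ 0.5313 -0.1898  0.1125] yaw y 5.94 [0.09 0.4  0.25] 0.05125211355309522
```

View pics/w36.png

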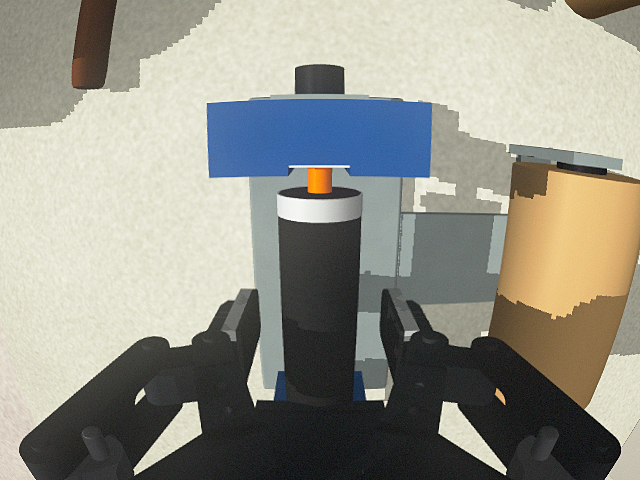

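Released cleanly; the roller stays between the cheeks, plunger in the recess. Now straight up and inspect.

Emit:
{"name": "jog_arm", "arguments": {
  "twist": [
    [0,0,0],
    [0,0,0],
    [0,0,0],
    [0,0,0],
    [0,0,0],
    [0,0,0],
    [0,0,0],
    [0,0,0],
    [0,0,0]
  ],
  "xyz": [
    [-0.15,0,0],
    [-0.3,0,0],
    [-0.4,0,0],
    [-0.5,0,0],
    [-0.5,0,0],
    [0,0,0.5],
    [0,0,0.3],
    [0,0,0],
    [0,0,0]
  ],
  "jaw": [-0.2,-0.2,-0.2,-0.2,-0.2,-0.2,-0.2,-0.2,-0.2]
}}

```text
t: 31.02
position: [0.5394, -0.2689, 0.2979]
tool_rot: [0.525, 0.474, 0.525, -0.473]
wrist_force: [0.4, -0.1, -0.0]
width: 0.0513
```

```bash
python3 st.py;python3 look.py w37; python3 - <<'E'
from h import *; import pickle; from st import S,Rs
K,p,R=pickle.load(open('w37.pkl','rb')); im=cv2.imread('pics/w37.png'); 
q=proj('wrist',S+[0,0,.06],K); print(q)
x0,y0=int(q[0])-70,int(q[1])-95
for nm,z in (('c',0),('d',1)):
    c=cv2.resize(im[y0:y0+190,x0:x0+140],None,fx=3.1,fy=3.1,interpolation=cv2.INTER_CUBIC)
    if z: draw('wrist',c,K,S+Rs@np.array([0,-.0055,.0605]),np.radians(95.95),0,3.1,(x0,y0))
    cv2.imwrite(f'pics/w37{nm}.png',c)
a=cv2.imread('pics/w37c.png');b=cv2.imread('pics/w37d.png');cv2.imwrite('pics/w37cd.png',np.hstack([a,b])[:600,:800])
s=robot.get_image('scene')[:,:,::-1]; cv2.imwrite('pics/s37.png',cv2.resize(s[165:225,200:280],None,fx=9,fy=9,interpolation=cv2.INTER_CUBIC))
t=robot.get_image('top')[:,:,::-1]; cv2.imwrite('pics/t37.png',t)
E
```

```text
t 31.02 TCP stand mm [-6.0000e-02 -8.8050e+01  2.9788e+02] roller mid stand mm [-5.0000e-02 -8.6020e+01  2.4638e+02] yaw err -0.03 axis pitch 0.03 F stand [ 0.38 -0.17 -0.04] w 0.05127453003927017
31.025 [ 0.5394 -0.2689  0.2979] yaw y 5.92 [ 0.39 -0.13 -0.04] 0.05127453003927017
[319.76727513 114.34642474]
```

View pics/w37cd.png

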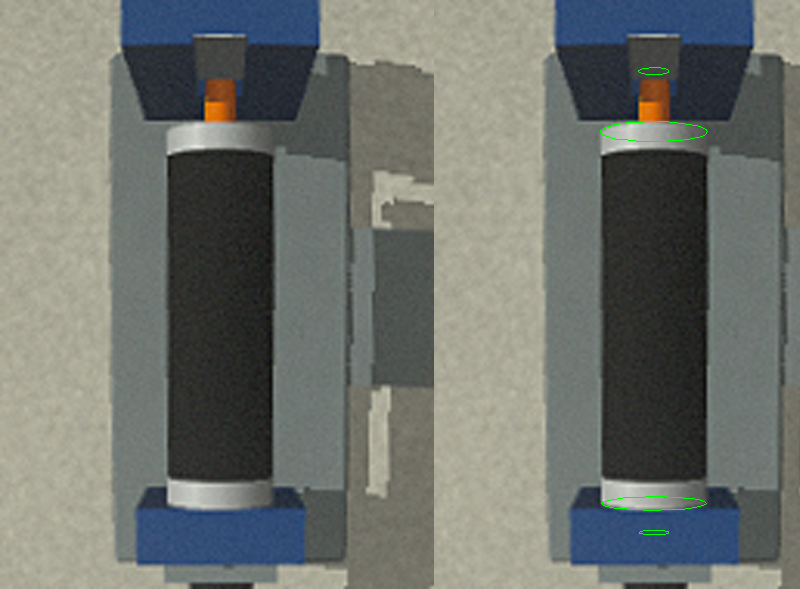

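View pics/s37.png

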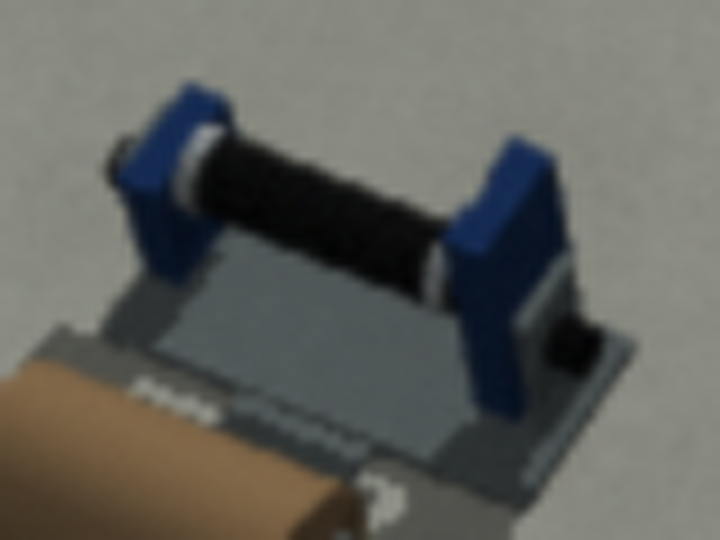

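View pics/t37.png

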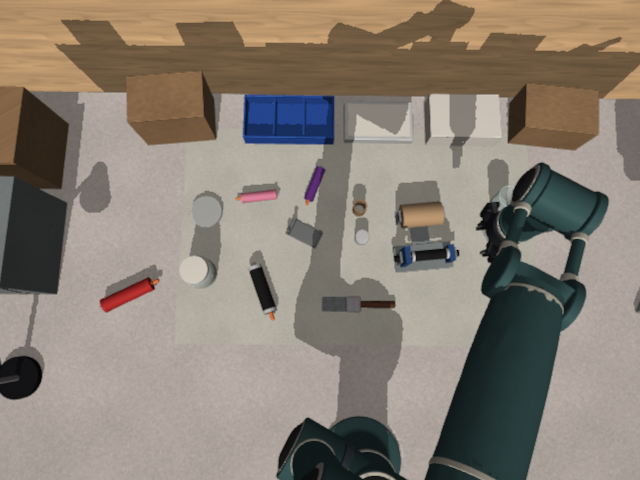

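```bash
python3 -c "
from workcell import robot
print(robot.sense()['t'],robot.sign_off())"
```

```text
the job is handed in; nothing more can be done
31.175 None
```

The roller is refitted in the dispenser, and I handed the job in at t ≈ 31 s. I took the smaller black roller from its grey rest and slid its plunger down the tall cheek's groove at about 13 mm of compression. Once the pin was clear of the short cheek, I let the roller spring out into both recesses, released it and lifted away.

**Height:** The groove's lower stop came up under the plunger at about 60.5 mm, which puts the recess axis at about 62.4 mm. The camera fit of the cheeks gave 62.2 mm.

**Seating:** The roller's end face met the short cheek, and I pressed it there with about 5 N to confirm before releasing. The final wrist picture, with the seated position drawn over it, agrees to about 1 mm: roller level, end band against the short cheek, plunger in its recess. The scene picture also shows it level between the cheeks.

**Bystanders:** In the top picture none of them appear to have moved. The beaker is partly hidden by the arm there, but nothing went near it.

**Disagreements:**
- On the first way down the pin appeared to touch the top of the short cheek lightly (about 2 N). I backed off, pressed the plunger in slightly more, and it cleared.
- As the plunger tip passed the recess's upper edge, it pulled the tool down by about 4 N.
- My position readings put the seated roller about 0.6 mm past its nominal seat, which is within the calibration error.

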